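Roll the wooden former into its cradle and pin it

TASK

Roll the round wooden former along the bench and up the ramp of the blue-railed cradle until it rests against the two stops at the back, square and roughly centred on the rails; it is too fat to grip and rolls away easily, so keep it slow and under control all the way. Then take the red-topped stop pin from the stand and press it fully home, upright, in the hole between the rails so that the former cannot roll out again. Leave the other things on the bench where they are.

Things in the scene. Friction and masses are not known exactly. Their poses are not given: they have to be found in the camera images.
- cradle: fixed cradle, origin on the bench surface under the crest of its rails. Its +x points up the ramp to the stops, +y to the left of that. Two blue rails, 24 mm wide, centred at y = -50 and +50 mm, rise straight from the bench at x = -140 mm to 32 mm high at x = 0, then fall gently to 25 mm high at x = 140 mm, where two dark stop posts, 90 mm high, have their faces
- ramp_foot (a point): middle of the foot of the ramp, on the bench (cradle x = -140 mm, y = 0); axes as the cradle's. The ramp rises at 13 degrees: let go on it, the former rolls back down. Past the crest the rails fall 3 degrees towards the stops: there the former rolls to the stops by itself, or needs only a light push, and stays
- rest_place (a point): where the centre of the former lies when it rests against the stops, centred on the rails: cradle x = 95, y = 0, z = 72 mm
- pin_hole (a point): centre of the mouth of the blind hole in the aluminium block, 24 mm above the bench (cradle x = 30 mm, y = 0), which is 56 x 56 mm and stands between the rails: 21.5 mm in diameter, 20 mm deep, sharp edge without chamfer. Axes as the cradle's
- former_center (a point): centre of the loose wooden former: a light wooden cylinder with two dark bands, 90 mm in diameter, 160 mm long, about 0.7 kg, lying on the bench before the ramp (centre 45 mm up). Its x axis is the cylinder's axis; the other two turn as it rolls. Waxed and slippery; it rolls very easily, straight across its axis, and is hard to steer, but squares itself against the two rails when pushed squarely onto the ramp
- pin_stand: fixed dark wooden block with three holes, 200 (x) x 56 (y) x 28 mm, origin under its centre; the pins stand 70 mm apart along its x (at -70, 0 and 70 mm), in holes 24 mm wide and 20 mm deep, with their feet 8 mm above the bench
- stop_pin_center (a point): centre of the loose stop pin, half-way up: a bright steel pin with a red top, 20 mm in diameter, 120 mm long, 0.25 kg, flat foot; stands upright in one of the three holes of the stand; z along the pin
- stop_pin_foot (a point): centre of the stop pin's foot, 60 mm below its centre
- former: the same former as a body, for speed only; its origin is its centre
- stop_pin: the stop pin as a body; its origin is at its foot
- spare_pin_a: a spare pin in the stand: plain dark steel, same size as the stop pin; origin at its foot. A bystander.
- spare_pin_b: the other spare pin, like spare_pin_a. A bystander.
- bowl: brass bowl, 140 mm across, 55 mm high; origin under its centre. A bystander.
- dome: dark wooden dome, 110 mm across, 72 mm high; origin under its centre. A bystander.
- hammer: hammer lying on the bench; a bystander.
- oil: yellow bottle with a red cap, 60 mm across, 140 mm high; origin under its centre. A bystander.
- discs: brass disc, 130 mm across, 14 mm thick; origin under its centre. A bystander.
- tin: green tin, 72 mm across, 50 mm high; origin under its centre. A bystander.
Not all that is in view belongs to the job. There is more than one size of the former; the job needs the middle-sized.

How it is judged:
By the outcome, as a careful person would: the job done as asked, in the order asked, and still so for the second after the job is handed in, with the robot touching nothing.
It also fails if it takes over 67 s, if anything falls off the work surface, if the arm or the gripper's body presses on something with over 40 N, if the wrist force passes 120 N, or if a joint passes its speed limit or range.

ROBOT

A 7-joint arm with a two-finger parallel gripper is mounted at the origin on the work surface. World frame = base frame: x ahead of the robot, y to its left, z up, the work surface at z = 0. Lengths are in mm, angles in rad, forces in N, time in s.
With the tool pointing down it reaches from about 425 to 975 mm from the base axis. Payload 16.7 kg.
Tool frame: the origin (TCP) lies at the very end of the fingers, on their centre line; the grasp point (between the pads) lies 19 mm behind it (robot.grip_depth is the y of the grasp point in the tool frame, in mm); y points along the fingers, z is the direction in which the jaws open and shut, and the axes are right-handed (so a half turn about y gives the same grasp; the last joint's range is limited). The gripper opens to 85 mm and grips with 20 to 120 N. Pads are 22 mm wide; open, the fingers measure 114 mm over their backs; the gripper's body (76 mm by 85 mm) begins 54 mm behind the grasp point. The pads swing forward as they close: fully open they stand 13 mm farther back than shut.
Start: joints at [1.002, 0.426, 0.074, 1.606, -0.034, 1.111, -0.067], TCP at [275.081, -616.366, 231.302] pointing down, gripper open.
Joint ranges: [-2.85, 2.85], [-0.5, 2.14], [-1.23, 1.37], [0.21, 2.46], [-1.02, 4.16], [0.16, 2.05], [-2.73, 2.73]. Speed limits (rad/s): [1.89, 1.89, 2.39, 2.39, 3.01, 3.01, 3.01].

INTERFACE

Orientations are given as a unit quaternion [w, x, y, z].
In Python, from rig import robot, viewer gives the robot as it stands.
- The arm moves only by the shell command python3 -m crank 'ROWS'. ROWS is JSON, one flat list of numbers, 5 for each row, row after row: the opening, from 0 (shut) to 1 (fully open), then the shift along the tool's x, y, z in m, then the turn about the tool's y in degrees. A call has 1 to 12 rows; each row shifts and turns the commanded pose from where the row before left it, along the tool's axes as they then stand; what a row does not reach is not made up. A row lasts 1/8 s, in which the tool goes at most 62.5 mm and 10.7 degrees, less where a joint would pass 70% of its speed; a pose out of reach is approached as far as the arm can. A call with a gripper value outside its range is refused whole. The fingers move at their own pace and stop on an object; the grip force is fixed at half the most. Time passes only in rows, so rows that do not move let the fingers close. It gives the time, the measured TCP pose, the force and the opening at its end, in the units of the state.
- robot.get_state(): the state, without advancing time (a new reading comes with each control period).
- viewer.get_image(name): name is "scene" or "top"; returns the picture (480x640x3 uint8, red, green, blue); there is no depth.
- viewer.get_calibration(name): a dict with "K" (3x3 intrinsics, pixels), "k1" (the pictures are not rectified: a ray, as slopes to the right and down, at radius r is drawn at 1 + k1 r^2 times it, then the intrinsics apply), "rvec" (rotation vector, rad) and "tvec" (3), from world to camera coordinates, as OpenCV has them. Camera axes: x right, y down, z forward; pixel columns grow to the right and rows downward; lengths in mm; the calibration is good to about 2 mm. A picture is of the moment at which its call begins. get_calibration takes no time and is no camera call.
- robot.close_job(): hands the job in, once; it reports no verdict.
The state is a dict: "clock": time; "q": joint angles; "dq": joint speeds; "tau": joint torques, N m; "ee_pos": TCP position; "tool_rot": TCP orientation; "ft_force": force on the tool from outside, world axes, zero at the start; "torque": the same for the moment, N m; "gripper_width": opening from 0.0 (shut) to 1.0 (fully open).
Only numpy, scipy, OpenCV 4.12 (cv2) and the standard library are available. Lean on these libraries where they do the work, as an engineer would, in place of code of your own. Each camera call takes 0.05 s, during which the arm holds its last target.

## Working session

There is one attempt and no reset: what is moved stays moved. The work goes in short steps, Python scripts to look and compute and a shell command to move; the robot and the scene stay as the last step left them, time stands still between calls to the robot, and variables do not carry over. Pictures are saved under pics/ and viewed, and the job is handed in when it is done.

```bash
mkdir -p pics; ls
python3 - <<'E'
from rig import robot, viewer
import cv2
for n in("scene","top"):
    cv2.imwrite(f"pics/{n}0.png",viewer.get_image(n)[:,:,::-1]); print(viewer.get_calibration(n))
print(robot.get_state(),robot.grip_depth)
E
```

```text
pics
{'K': array([[624.03474466,   0.        , 315.96339433],
       [  0.        , 624.03474466, 236.18187441],
       [  0.        ,   0.        ,   1.        ]]), 'k1': 0.010914450917070821, 'rvec': array([ 1.87262802,  1.79450628, -0.63794999]), 'tvec': array([ -69.74631149, -342.20566585, 2045.17310014])}
{'K': array([[475.29156617,   0.        , 318.11264854],
       [  0.        , 475.29156617, 238.64031132],
       [  0.        ,   0.        ,   1.        ]]), 'k1': -0.07815501692434522, 'rvec': array([ 2.1423981 , -2.1418177 ,  0.19825042]), 'tvec': array([  42.29641241,  533.65437968, 1287.1653048 ])}
{'clock': 0.1, 'q': array([ 1.0014687 ,  0.42665985,  0.07383889,  1.60653918, -0.03407767,
        1.11081116, -0.06712218]), 'dq': array([-0.00115947, -0.00203895,  0.00035741, -0.00288775,  0.0011649 ,
        0.00151999, -0.00056163]), 'tau': array([ 7.38883275e-03, -9.51537538e+01,  3.77151668e+00, -4.64406180e+01,
        1.96908996e-02,  6.48097222e-03, -5.37964297e-05]), 'ee_pos': array([ 274.95936652, -616.05429594,  230.68831003]), 'tool_rot': array([ 0.14721525, -0.14745093,  0.69197958, -0.69119473]), 'ft_force': array([ 0.42182633, -0.6221719 ,  1.16322961]), 'torque': array([ 0.01465292, -0.02153339, -0.03968776]), 'gripper_width': 1.0036302612215422} -18.700000000000003
```

View pics/scene0.png

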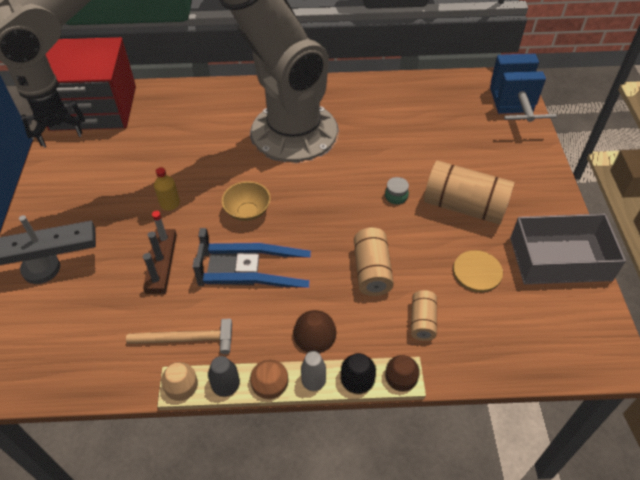

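View pics/top0.png

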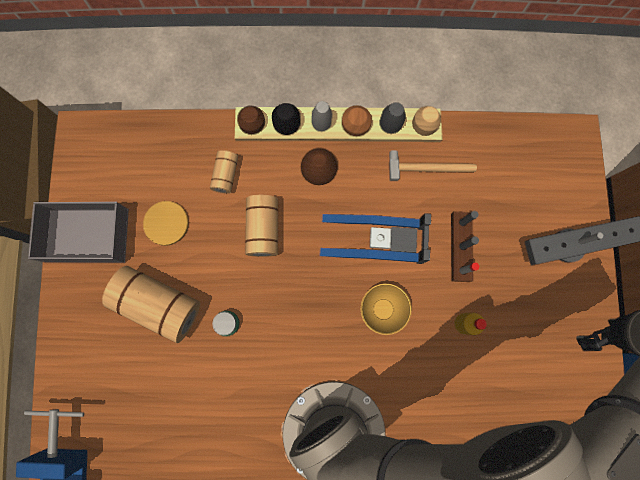

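The top view shows the middle-sized former at about (262,225), and the cradle with its foot at x≈321 and its stops at x≈427. The red pin is at about (474,266) in the stand. Next I'll zoom in to measure.

```bash
cat > h.py <<'E'
import numpy as np, cv2
from rig import robot, viewer
def cal(n):
    c=viewer.get_calibration(n); R=cv2.Rodrigues(c["rvec"])[0]; return c["K"],c["k1"],R,np.array(c["tvec"]).ravel()
def ray(n,p):
    K,k1,R,t=cal(n)
    d=np.array([k1,0,0,0.])
    u=cv2.undistortPoints(np.array(p,float).reshape(-1,1,2),K,d).reshape(-1,2)
    D=np.c_[u,np.ones(len(u))]@R
    return -R.T@t,D
def plane(n,p,z):
    C,D=ray(n,p); return C+D*((z-C[2])/D[:,2])[:,None]
def proj(n,P):
    K,k1,R,t=cal(n)
    return cv2.projectPoints(np.array(P,float).reshape(-1,1,3),cv2.Rodrigues(R)[0],t,K,np.array([k1,0,0,0.]))[0].reshape(-1,2)
def tri(pa,pb):
    a,da=ray("scene",[pa]);b,db=ray("top",[pb])
    A=[];y=[]
    M=0;v=0
    for C,d in((a,da[0]),(b,db[0])):
        d=d/np.linalg.norm(d);Q=np.eye(3)-np.outer(d,d);M=M+Q;v=v+Q@C
    X=np.linalg.solve(M,v); return X
E
python3 - <<'E'
import cv2
a=cv2.imread("pics/top0.png");b=cv2.imread("pics/scene0.png")
cv2.imwrite("pics/t1.png",cv2.resize(a[180:300,230:390],None,fx=5,fy=5,interpolation=cv2.INTER_CUBIC))
cv2.imwrite("pics/t2.png",cv2.resize(a[190:300,350:500],None,fx=5,fy=5,interpolation=cv2.INTER_CUBIC))
cv2.imwrite("pics/s1.png",cv2.resize(b[200:310,140:320],None,fx=4.4,fy=4.4,interpolation=cv2.INTER_CUBIC))
E
```

```text
(no output)
```

View pics/t1.png

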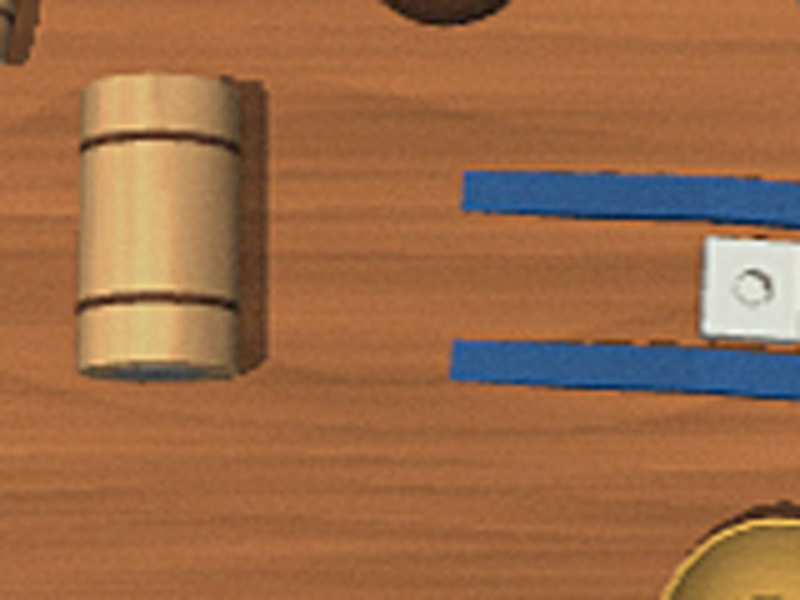

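View pics/t2.png

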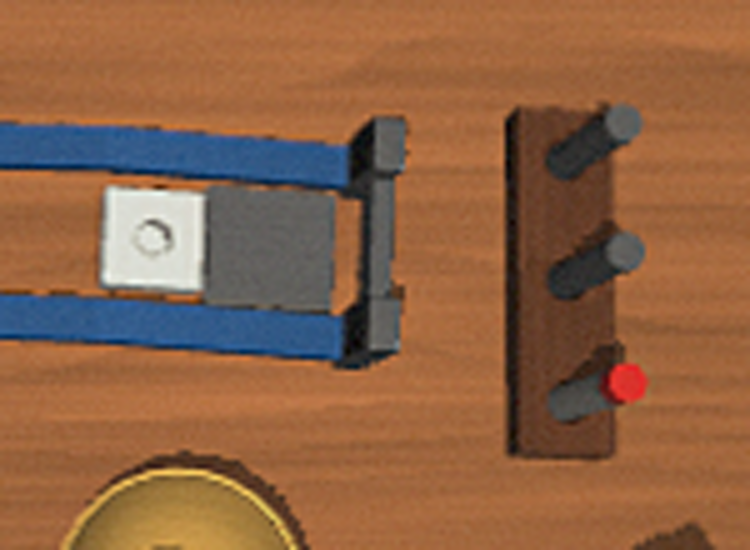

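View pics/s1.png

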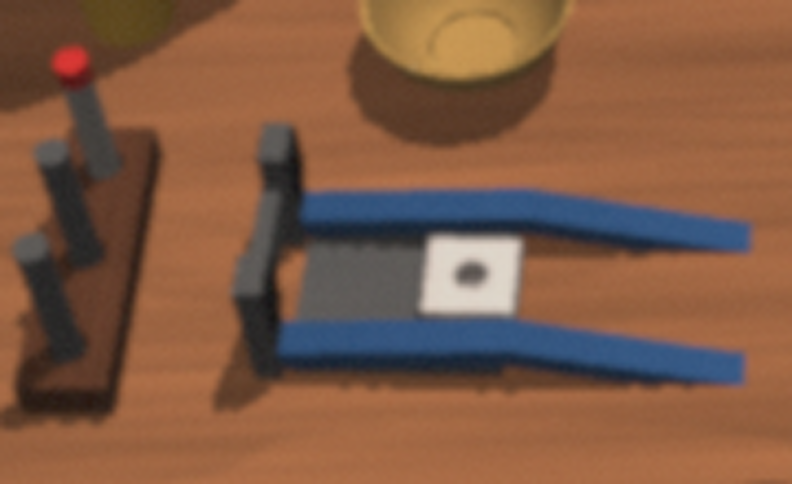

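Run:
```python
from h import *
o1=np.array([230,180]);o2=np.array([350,190]);os=np.array([140,200])
T1=lambda *p:np.array(p)/5+o1-.4
T2=lambda *p:np.array(p)/5+o2-.4
S=lambda *p:np.array(p)/4.4+os-.4
np.set_printoptions(precision=1,suppress=True)
f=plane("top",T1((463,171),(463,211),(451,341),(451,380)),0);print("foot",f,f.mean(0))
fs=plane("scene",S((749,250),(743,383)),0);print("foot scene outer..",fs)
b=plane("top",T2((104,187),(206,194),(99,287),(203,295)),24);print("block",b,b.mean(0))
print("hole top",plane("top",T2((152,237)),24),"scene",plane("scene",S((471,273)),24), tri(S((471,273))[0],T2((152,237))[0]))
d=b.mean(0)-f.mean(0);print("yaw",np.degrees(np.arctan2(d[1],d[0])),np.hypot(d[0],d[1]))
# red tops by mask
for n in("scene","top"):
    im=cv2.cvtColor(cv2.imread(f"pics/{n}0.png"),cv2.COLOR_BGR2HSV)
    m=((im[...,0]<8)|(im[...,0]>172))&(im[...,1]>190)&(im[...,2]>120)
    k,l,s,c=cv2.connectedComponentsWithStats(m.astype(np.uint8))
    for i in range(1,k):
        if 15<s[i,4]<400: print(n,s[i],c[i])
print("pin top",plane("top",T2((627,383)),128), plane("top",T2((627,253),(621,123)),128))
# stand corners z=28
print("stand",plane("top",T2((516,107),(613,110),(507,455),(615,458)),28))
# former: ends ; axis height silhouettes
print("former sil",plane("top",T1((80,100),(238,100),(78,350),(238,350)),45))
print("bands top z90",plane("top",T1((160,136),(157,298)),90), "end edges",plane("top",T1((160,73)),90),plane("top",T1((157,358)),90))
```

```text
foot [[614.8  29.6   0. ]
 [590.9  29.7   0. ]
 [514.3  36.8   0. ]
 [491.6  36.9   0. ]] [552.9  33.2   0. ]
foot scene outer.. [[510.5  33.2   0. ]
 [610.7  26.3   0. ]]
block [[ 571.2 -107.8   24. ]
 [ 567.2 -166.5   24. ]
 [ 513.2 -103.8   24. ]
 [ 508.7 -163.2   24. ]] [ 540.1 -135.3   24. ]
hole top [[ 542.1 -134.8   24. ]] scene [[ 537.8 -138.4   24. ]] [ 541.4 -136.    28.5]
yaw -94.35466691236559 169.04881883543052
scene [153 212   7   5  27] [155.8 214.3]
top [472 263   8   7  46] [475.1 266. ]
top [477 319   9  10  61] [481.1 323.8]
pin top [[ 446.6 -369.6  128. ]] [[ 516.1 -373.5  128. ]
 [ 586.8 -374.3  128. ]]
stand [[ 618.3 -348.4   28. ]
 [ 616.9 -405.8   28. ]
 [ 416.7 -333.5   28. ]
 [ 414.8 -395.8   28. ]]
former sil [[645.5 248.2  45. ]
 [645.7 158.5  45. ]
 [502.2 245.7  45. ]
 [502.4 156.5  45. ]]
bands top z90 [[613.9 197.6  90. ]
 [524.1 197.5  90. ]] end edges [[649.4 198.3  90. ]] [[491.4 196.9  90. ]]
```

```bash
cat >> h.py <<'E'
from scipy.spatial.transform import Rotation as Ro
def tool(st=None):
    st=st or robot.get_state(); q=st["tool_rot"]; return np.array(st["ee_pos"]),Ro.from_quat([q[1],q[2],q[3],q[0]])
yaw=np.radians(-94.2);FOOT=np.array([552.9,33.2,0.])
CR=Ro.from_euler('z',yaw); ORG=FOOT+CR.apply([140,0,0])
def cw(p): return ORG+CR.apply(np.array(p,float))
def wc(p): return CR.inv().apply(np.array(p,float)-ORG)
def to(target,zyaw):
    """remaining shift in tool axes (mm) for target, after turning about y; wanted yaw (deg) of tool z axis"""
    p,R=tool(); M=R.as_matrix()
    cur=np.degrees(np.arctan2(M[1,2],M[0,2]))
    a=(zyaw-cur+90)%180-90   # world turn about z up
    ydown=-1 # tool y points down -> turn = -a
    R2=Ro.from_rotvec([0,0,np.radians(a)])*R
    print("pos",p.round(1),"z yaw",round(cur,1),"ydir",M[:,1].round(3),"turn about tool y",round(-a,1))
    print("shift now-axes",R.inv().apply(np.array(target)-p).round(1),"turned axes",R2.inv().apply(np.array(target)-p).round(1))
E
python3 - <<'E'
from h import *
np.set_printoptions(precision=1,suppress=True)
print(cw([95,0,72]),cw([30,0,24]),wc([570.4,202,45]))
to([570,202,180],-94.2)
print(cal("top")[2].T@-cal("top")[3])
# former silhouettes tangent: axis y from top
C=cal("top")[2].T@-cal("top")[3]
for s in((248.2,158.5),(245.7,156.5)):
    # 2D in y-z: tangent rays, bisector at z=45
    a=[np.arctan2(y-C[1],C[2]-45) for y in s]; print("axis y",C[1]+np.tan(np.mean(a))*(C[2]-45))
E
```

```text
[ 535.7 -201.2   72. ] [ 540.4 -136.3   24. ] [-309.6    5.1   45. ]
pos [ 275.  -616.1  230.7] z yaw -65.9 ydir [-0.  0. -1.] turn about tool y 28.3
shift now-axes [-602.8   51.4 -626.7] turned axes [-234.3   51.6 -837.4]
[ 312.1   65.6 1357.1]
axis y 203.191024080155
axis y 200.94530351963368
```

```bash
python3 -m crank '[1,0,-0.004,0,9.4, 1,0,-0.004,0,9.4, 1,0,0,0,9.5, 1,-0.013,0,-0.0465,0, 1,-0.013,0,-0.0465,0, 1,-0.013,0,-0.0465,0, 1,-0.013,0,-0.0465,0, 1,-0.013,0,-0.0465,0, 1,-0.013,0,-0.0465,0, 1,-0.013,0,-0.0465,0, 1,-0.013,0,-0.0465,0, 1,-0.013,0,-0.0465,0]'
python3 - <<'E'
from h import *
to([570,202,180],-94.2)
E
```

```text
clock: 1.6
ee_pos: [423.0, -206.1, 239.3]
tool_rot: [0.026, -0.026, -0.707, 0.707]
ft_force: [0.4, -1.1, -0.1]
gripper_width: 0.997
pos [ 423.  -206.1  239.3] z yaw -94.3 ydir [-0. -0. -1.] turn about tool y -0.1
shift now-axes [-116.4   59.3 -417.9] turned axes [-116.8   59.3 -417.8]
```

```bash
python3 -m crank '[1,-0.013,0,-0.0465,0, 1,-0.013,0,-0.0465,0, 1,-0.013,0,-0.0465,0, 1,-0.013,0,-0.0465,0, 1,-0.013,0,-0.0465,0, 1,-0.013,0,-0.0465,0, 1,-0.013,0,-0.0465,0, 1,-0.013,0,-0.0465,0, 1,-0.0125,0.01,-0.046,0, 1,0,0.025,0,0,1,0,0.025,0,0,1,0,0.02,0,0]'
python3 - <<'E'
from h import *
to([570,202,60],-94.2)
for n in("scene","top"):
    cv2.imwrite(f"pics/{n}1.png",viewer.get_image(n)[:,:,::-1])
a=cv2.imread("pics/scene1.png")[150:330,300:540];b=cv2.imread("pics/top1.png")[150:330,180:420]
cv2.imwrite("pics/c1.png",cv2.resize(np.hstack([a,b]),None,fx=1.66,fy=1.66))
E
```

```text
clock: 3.1
ee_pos: [569.6, 200.4, 158.0]
tool_rot: [0.027, -0.026, -0.706, 0.707]
ft_force: [0.6, -0.1, 0.3]
gripper_width: 1.001
pos [569.6 200.4 158. ] z yaw -94.2 ydir [-0.001 -0.    -1.   ] turn about tool y -0.0
shift now-axes [-0.4 98.  -1.7] turned axes [-0.4 98.  -1.7]
```

View pics/c1.png

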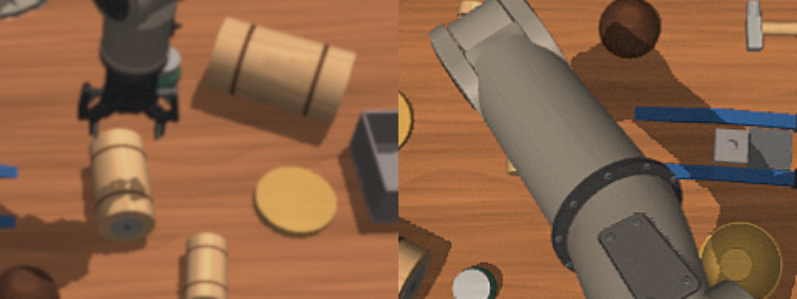

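The gripper stands over the former with its jaws along the roll direction. Next I'll lower it to straddle the former.

```bash
python3 -m crank '[1,0,0.02,0,0, 1,0,0.02,-0.0017,0, 1,0,0.02,0,0, 1,0,0.015,0,0, 1,0,0.010,0,0,1,0,0.008,0,0,1,0,0.004,0,0,1,0,0.003,0,0,1,0,0.003,0,0,1,0,0.002,0,0]'
python3 - <<'E'
from h import *
to([570,202,60],-94.2)
cv2.imwrite("pics/scene2.png",viewer.get_image("scene")[:,:,::-1])
a=cv2.imread("pics/scene2.png")[180:320,310:440]
cv2.imwrite("pics/c2.png",cv2.resize(a,None,fx=4,fy=4))
E
```

```text
clock: 4.45
ee_pos: [570.2, 202.3, 54.4]
tool_rot: [-0.026, 0.026, 0.707, -0.707]
ft_force: [-0.7, 0.8, 0.1]
gripper_width: 1.001
pos [570.2 202.3  54.4] z yaw -94.3 ydir [ 0.  0. -1.] turn about tool y -0.1
shift now-axes [ 0.1 -5.6  0.3] turned axes [ 0.1 -5.6  0.3]
```

View pics/c2.png

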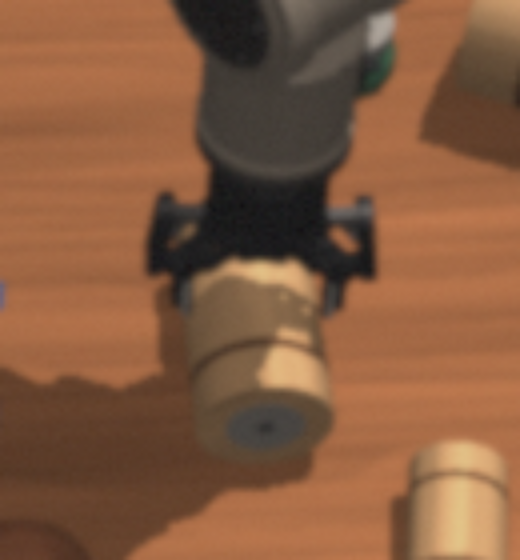

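```bash
python3 -m crank '[1,0,0.002,0,0, 1,0,0.002,0,0, 1,0,0,0,2, 1,0,0,0.002,2, 1,0,0,0.004,0, 1,0,0,0.005,0, 1,0,0,0.005,0, 1,0,0,0.005,0, 1,0,0,0.005,0, 1,0,0,0.005,0, 1,0,0,0.004,0, 1,0,0,0.002,0]'
python3 - <<'E'
from h import *
to([570,202,60],-94.2)
print(wc(tool()[0]))
for n in("scene","top"):
    cv2.imwrite(f"pics/{n}3.png",viewer.get_image(n)[:,:,::-1])
a=cv2.imread("pics/scene3.png")[180:320,290:430];b=cv2.imread("pics/top3.png")[160:300,230:370]
cv2.imwrite("pics/c3.png",cv2.resize(np.hstack([a,b]),None,fx=2.8,fy=2.8))
E
```

```text
clock: 6.0
ee_pos: [564.8, 165.2, 50.3]
tool_rot: [0.051, -0.051, -0.705, 0.705]
ft_force: [-0.4, -0.6, 0.3]
gripper_width: 0.997
pos [564.8 165.2  50.3] z yaw -98.3 ydir [-0. -0. -1.] turn about tool y -4.1
shift now-axes [  0.1  -9.7 -37.1] turned axes [ -2.5  -9.7 -37.1]
[-272.5350937     2.17080832   50.31349125]
```

View pics/c3.png

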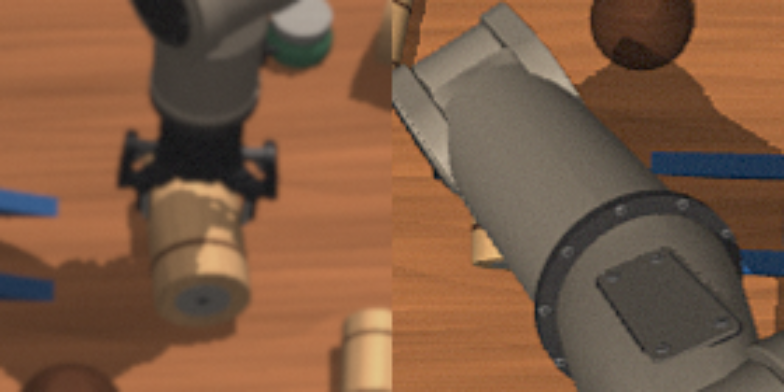

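Run:
```python
from h import *
for n,off in((0,0),):
    im=cv2.imread("pics/scene0.png"); cv2.imwrite("pics/c4.png",cv2.resize(np.hstack([im[220:310,340:410],cv2.imread("pics/scene3.png")[220:310,325:395]]),None,fx=5,fy=5,interpolation=cv2.INTER_CUBIC))
print(plane("scene",[[361.8,286.8]],45), wc(plane("scene",[[361.8,286.8]],45)[0]))
```

```text
[[647.71241404 163.78448031  45.        ]] [-277.17768299   84.99402124   45.        ]
```

View pics/c4.png

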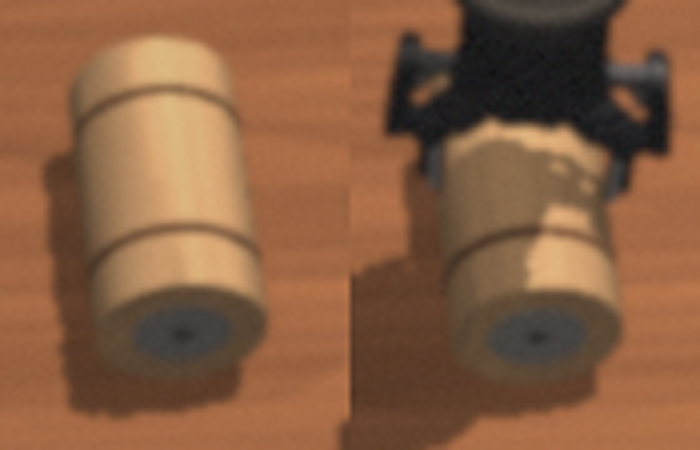

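Run:
```python
from h import *
def ax(off,L,Rr):
    ns=[]
    for l in(L,Rr):
        C,D=ray("scene",np.array(l)/5+off-.4); ns.append(np.cross(D[0],D[1]))
    d=np.cross(*ns); d/=np.linalg.norm(d); d*=np.sign(d[0]); return d,np.degrees(np.arctan2(d[1],d[0]))
print(ax(np.array([340,220]),[(75,110),(97,320)],[(229,75),(265,305)]))
print(ax(np.array([325,220]),[(442-350,190),(452-350,330)],[(602-350,165),(621-350,310)]))
print(plane("scene",[np.array([183,334])/5+[340,220]-.4,np.array([537-350,337])/5+[325,220]-.4],45))
```

```text
(array([ 0.99222377, -0.00691714,  0.12427448]), np.float64(-0.3994227207664593))
(array([ 0.9801145 , -0.02044376,  0.19737685]), np.float64(-1.1949333660813939))
[[648.19541495 200.95497569  45.        ]
 [648.35291881 164.24714294  45.        ]]
```

```bash
python3 -m crank '[1,0,0.001,0,0, 1,0,0.001,0,0, 1,0,0,0,0, 1,0,0,0.003,0, 1,0,0,0.005,0, 1,0,0,0.005,0, 1,0,0,0.003,0]'
python3 - <<'E'
from h import *
to([570,202,60],-94.2)
print(wc(tool()[0]))
cv2.imwrite("pics/scene4.png",viewer.get_image("scene")[:,:,::-1])
cv2.imwrite("pics/c5.png",cv2.resize(cv2.imread("pics/scene4.png")[200:310,285:395],None,fx=5,fy=5,interpolation=cv2.INTER_CUBIC))
E
```

```text
clock: 6.98
ee_pos: [562.9, 150.2, 48.7]
tool_rot: [-0.05, 0.051, 0.706, -0.705]
ft_force: [0.0, 4.2, 4.6]
gripper_width: 0.997
pos [562.9 150.2  48.7] z yaw -98.2 ydir [ 0.001  0.001 -1.   ] turn about tool y -4.0
shift now-axes [  0.4 -11.3 -52.3] turned axes [ -3.3 -11.3 -52.2]
[-257.42065551    1.38406956   48.68460592]
```

View pics/c5.png

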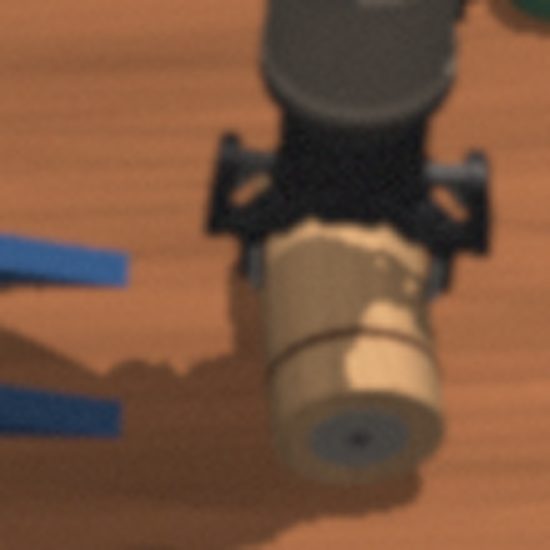

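Run:
```python
from h import *
C=plane("scene",[np.array([361,438])/5+[285,200]-.4],45)[0]; print(C,wc(C),wc([648.2,164.2,45]))
c=tool()[0]
print("axis yaw est (bias +2.3y)",np.degrees(np.arctan2(C[1]+2.3-c[1],C[0]-c[0])))
```

```text
[648.34933573 150.81580592  45.        ] [-264.29048326   86.57903478   45.        ] [-277.6277967    85.44986586   45.        ]
axis yaw est (bias +2.3y) 2.25060697053577
```

```bash
python3 -m crank '[1,0,0,0,3, 1,0,0,0,3, 1,0,0,0,3, 1,0,0,0,0]'
python3 - <<'E'
from h import *
to([570,202,60],-94.2)
print(wc(tool()[0]))
cv2.imwrite("pics/scene5.png",viewer.get_image("scene")[:,:,::-1])
cv2.imwrite("pics/c6.png",cv2.resize(cv2.imread("pics/scene5.png")[200:310,285:395],None,fx=5,fy=5,interpolation=cv2.INTER_CUBIC))
E
```

```text
clock: 7.52
ee_pos: [562.7, 149.7, 48.5]
tool_rot: [-0.106, 0.106, 0.699, -0.699]
ft_force: [-0.6, 0.4, 5.0]
gripper_width: 1.0
pos [562.7 149.7  48.5] z yaw -107.3 ydir [ 0. -0. -1.] turn about tool y -13.1
shift now-axes [  8.6 -11.5 -52.1] turned axes [ -3.4 -11.5 -52.6]
[-256.95042702    1.27109845   48.54211306]
```

View pics/c6.png

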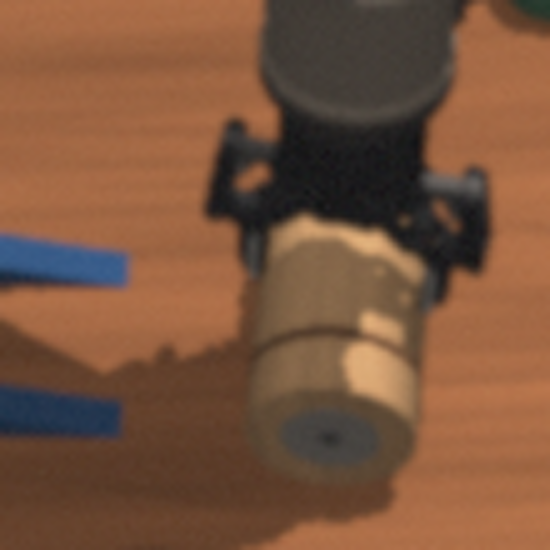

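Run:
```python
from h import *
C=plane("scene",[np.array([330,437])/5+[285,200]-.4],45)[0]+[2.2,2.3,0]; print(C,wc(C))
c=tool()[0]
a=np.arctan2(C[1]-c[1],C[0]-c[0]);print("axis yaw est",np.degrees(a)); print("centre",wc(C-80*np.array([np.cos(a),np.sin(a),0])))
```

```text
[649.19278597 137.20391376  45.        ] [-250.77691893   88.41713037   45.        ]
axis yaw est -8.263314319511124
centre [-256.44562152    8.61822178   45.        ]
```

```bash
python3 -m crank '[1,0,-0.001,0,-4.5, 1,0,0,0,-4.5, 1,0,0,0.003,0, 1,0,0,0.005,0, 1,0,0,0.006,0, 1,0,0,0.006,0, 1,0,0,0.006,0, 1,0,0,0.006,0, 1,0,0,0.006,0, 1,0,0,0.005,0, 1,0,0,0.004,0, 1,0,0,0.002,0]'
cat > m.py <<'E'
import sys
from h import *
from h import to
def snap(k,box=(180,310,200,400)):
    im=viewer.get_image("scene")[:,:,::-1]; cv2.imwrite(f"pics/scene_{k}.png",im)
    a,b,c,d=box; f=min(780/(d-c),590/(b-a)); cv2.imwrite(f"pics/z_{k}.png",cv2.resize(im[a:b,c:d],None,fx=f,fy=f,interpolation=cv2.INTER_CUBIC)); print("scale",f,"off",c,a)
to([570,202,60],-94.2); print("tool cradle",wc(tool()[0]).round(1))
b=tuple(map(int,sys.argv[2].split(","))) if len(sys.argv)>2 else (200,310,270,400)
snap(sys.argv[1],b)
E
python3 m.py 6
```

```text
clock: 9.07
ee_pos: [555.4, 101.0, 49.3]
tool_rot: [0.051, -0.051, -0.705, 0.705]
ft_force: [-0.1, 0.1, 0.1]
gripper_width: 0.997
pos [555.4 101.   49.3] z yaw -98.3 ydir [-0. -0. -1.] turn about tool y -4.1
shift now-axes [ 1.000e-01 -1.070e+01 -1.021e+02] turned axes [  -7.1  -10.7 -101.8]
tool cradle [-207.8   -2.4   49.3]
scale 5.363636363636363 off 270 200
```

View pics/z_6.png

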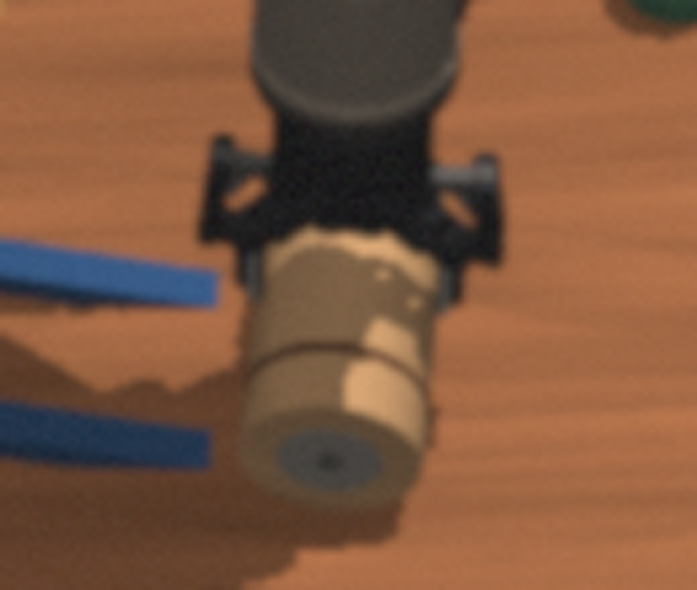

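```bash
cat > hub.py <<'E'
import sys
from h import *
u,v,f,ox,oy,z=map(float,sys.argv[1:7])
C=plane("scene",[np.array([u,v])/f+[ox,oy]-.4],z)[0]+[2.2,2.3,0]; c=tool()[0]
a=np.arctan2(C[1]-c[1],C[0]-c[0])
print("hub",wc(C).round(1),"axis yaw est",np.degrees(a).round(1),"centre",wc(C-80*np.array([np.cos(a),np.sin(a),0])).round(1))
E
python3 hub.py 330 460 5.3636 270 200 45
```

```text
hub [-200.5   84.7   45. ] axis yaw est -8.9 centre [-207.    5.   45.]
```

```bash
python3 -m crank '[1,0,0,0.004,0, 1,0,0,0.006,0, 1,0,0,0.006,0, 1,0,0,0.006,0, 1,0,0,0.006,0, 1,0,0,0.006,0, 1,0,0,0.006,0, 1,0,0,0.004,0, 1,0,0,0.002,0,1,0,0,0,0]'; python3 m.py 7
```

```text
clock: 10.38
ee_pos: [548.9, 55.7, 49.3]
tool_rot: [-0.051, 0.051, 0.705, -0.705]
ft_force: [-0.6, 0.2, 0.3]
gripper_width: 1.002
pos [548.9  55.7  49.3] z yaw -98.3 ydir [-0.  0. -1.] turn about tool y -4.1
shift now-axes [ 1.000e-01 -1.070e+01 -1.478e+02] turned axes [ -10.4  -10.7 -147.5]
tool cradle [-162.1   -5.7   49.3]
scale 5.363636363636363 off 270 200
```

View pics/z_7.png

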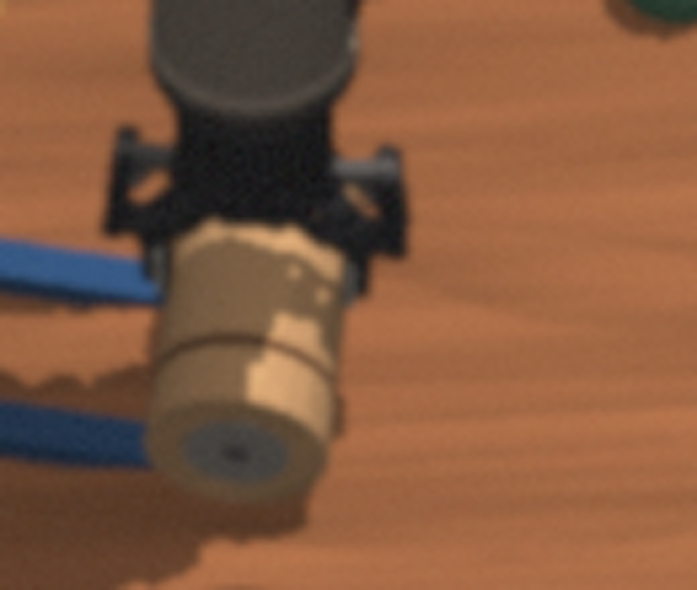

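```bash
python3 hub.py 237 452 5.3636 270 200 45; python3 -m crank '[1,-0.003,0,0,-4, 1,-0.003,0,0,-4.5, 1,0,0.001,0,-4.5, 1,0,0,0,0, 1,0,-0.001,0,0]'; python3 m.py 8
```

```text
hub [-155.5   81.3   45. ] axis yaw est -8.7 centre [-161.7    1.5   45. ]
clock: 11.05
ee_pos: [555.1, 55.4, 49.5]
tool_rot: [0.03, -0.029, 0.707, -0.706]
ft_force: [0.4, 0.3, -0.9]
gripper_width: 1.003
pos [555.1  55.4  49.5] z yaw -85.2 ydir [ 0.  0. -1.] turn about tool y 9.0
shift now-axes [ -27.1  -10.5 -144.9] turned axes [  -4.1  -10.5 -147.3]
tool cradle [-162.3    0.5   49.5]
scale 5.363636363636363 off 270 200
```

View pics/z_8.png

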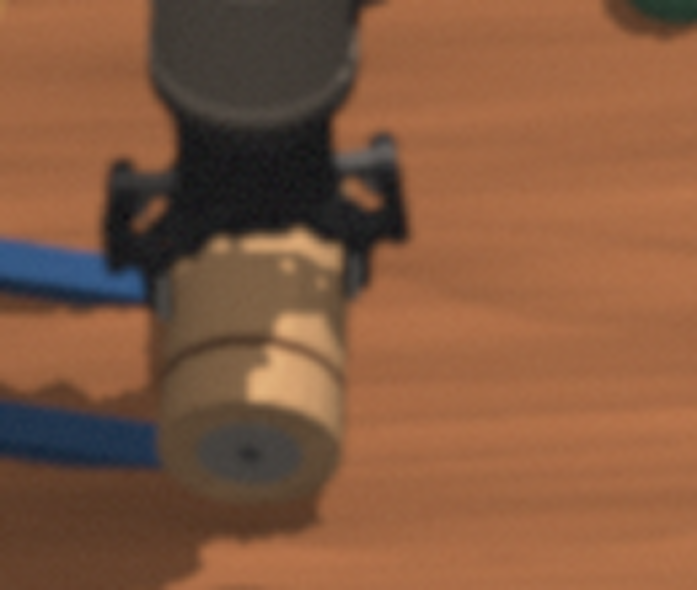

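```bash
python3 hub.py 252 452 5.3636 270 200 45; python3 -m crank '[1,0,0,0,4.5, 1,0,0,0,4.5, 1,0,0,0.004,0, 1,0,-0.0005,0.006,0, 1,0,0,0.006,0, 1,0,-0.001,0.005,0, 1,0,-0.0014,0.006,0, 1,0,-0.0014,0.006,0, 1,0,-0.0014,0.006,0, 1,0,-0.0014,0.006,0, 1,0,-0.0014,0.006,0, 1,0,-0.0012,0.005,0]'; python3 m.py 9 190,310,240,370
```

```text
hub [-162.7   81.1   45. ] axis yaw est -3.9 centre [-162.2    1.1   45. ]
clock: 12.6
ee_pos: [553.8, 8.8, 63.6]
tool_rot: [-0.021, 0.026, 0.71, -0.703]
ft_force: [-21.3, 47.7, 74.8]
gripper_width: 0.999
pos [553.8   8.8  63.6] z yaw -93.8 ydir [ 0.008  0.009 -1.   ] turn about tool y 0.4
shift now-axes [  -3.2    5.5 -193.8] turned axes [  -1.9    5.5 -193.8]
tool cradle [-115.7    2.7   63.6]
scale 4.916666666666667 off 240 190
```

View pics/z_9.png

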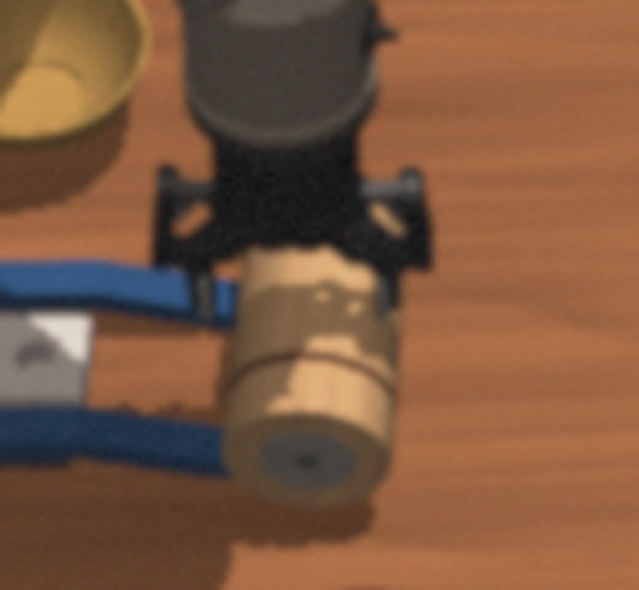

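```bash
python3 hub.py 307 460 4.91667 240 190 47; python3 -m crank '[1,0,-0.002,-0.003,0, 1,0,0,0,0]'; python3 m.py 10 190,310,240,370
```

```text
hub [-125.1   81.2   47. ] axis yaw est 2.9 centre [-115.2    1.8   47. ]
clock: 12.9
ee_pos: [553.5, 8.7, 64.5]
tool_rot: [-0.022, 0.027, 0.709, -0.704]
ft_force: [-11.7, 30.9, 49.6]
gripper_width: 0.999
pos [553.5   8.7  64.5] z yaw -93.9 ydir [ 0.006  0.006 -1.   ] turn about tool y 0.3
shift now-axes [  -3.1    5.8 -194. ] turned axes [  -2.3    5.8 -194. ]
tool cradle [-115.6    2.4   64.5]
scale 4.916666666666667 off 240 190
```

View pics/z_10.png

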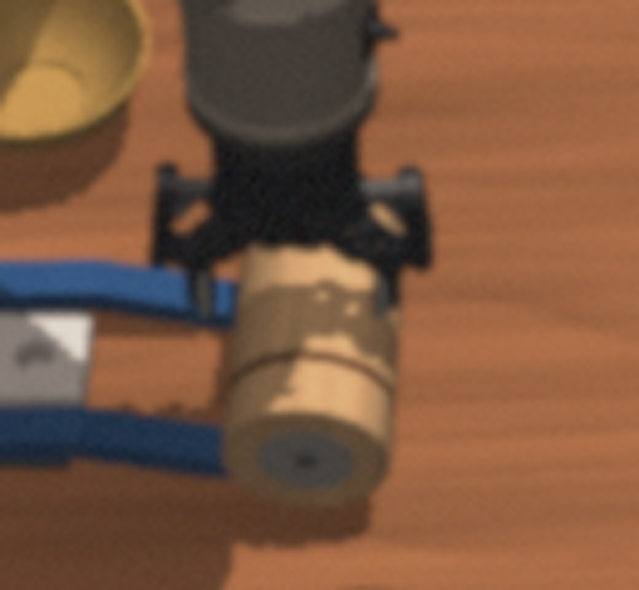

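```bash
python3 -m crank '[1,0,-0.002,-0.004,0, 1,0,0,-0.005,0,1,0,0.001,-0.006,0,1,0,0.001,-0.006,0,1,0,0.0015,-0.006,0,1,0,0.0015,-0.006,0,1,0,0.0015,-0.005,0,1,0,0.001,-0.004,0,1,0,0.001,-0.003,0,1,0,0.001,-0.001,0,1,0,0,0,0]'; python3 m.py 11 190,310,240,370
```

```text
clock: 14.32
ee_pos: [554.3, 48.1, 53.5]
tool_rot: [0.026, -0.026, -0.707, 0.707]
ft_force: [0.1, 0.4, -0.1]
gripper_width: 0.998
pos [554.3  48.1  53.5] z yaw -94.2 ydir [-0. -0. -1.] turn about tool y -0.0
shift now-axes [  -4.2   -6.5 -154.7] turned axes [  -4.4   -6.5 -154.7]
tool cradle [-154.9    0.3   53.5]
scale 4.916666666666667 off 240 190
```

View pics/z_11.png

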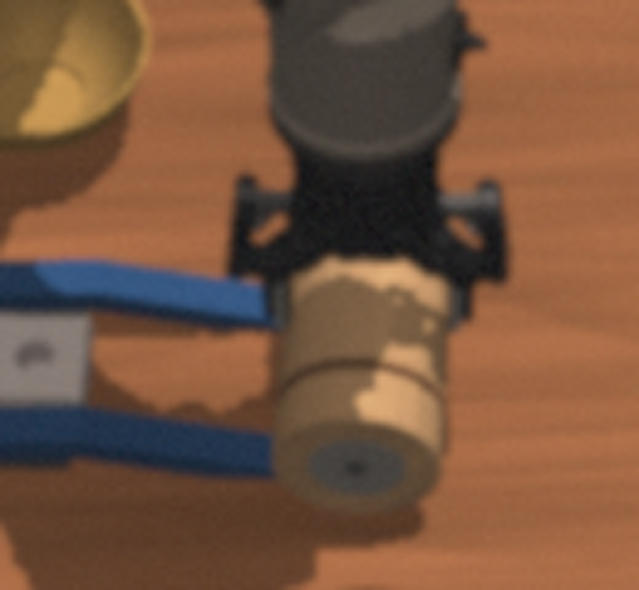

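```bash
python3 hub.py 356 467 4.91667 240 190 45; python3 -m crank '[1,0,-0.01,0,0,1,0,-0.02,0,0,1,0,-0.025,0,0,1,0,-0.02,0,0]'; python3 m.py 12 190,310,240,370; python3 -c "
from h import *
print(robot.get_state()['q'].round(2))"
```

```text
hub [-151.    83.6   45. ] axis yaw est -6.9 centre [-154.7    3.7   45. ]
clock: 14.88
ee_pos: [554.6, 48.1, 130.3]
tool_rot: [-0.026, 0.027, 0.707, -0.707]
ft_force: [-0.1, 0.3, -0.1]
gripper_width: 1.003
pos [554.6  48.1 130.3] z yaw -94.3 ydir [ 0.001  0.    -1.   ] turn about tool y -0.1
shift now-axes [  -3.8   70.3 -154.6] turned axes [  -4.    70.4 -154.6]
tool cradle [-155.     0.6  130.3]
scale 4.916666666666667 off 240 190
[ 0.08  0.37 -0.35  1.95  0.17  0.85 -2.  ]
```

View pics/z_12.png

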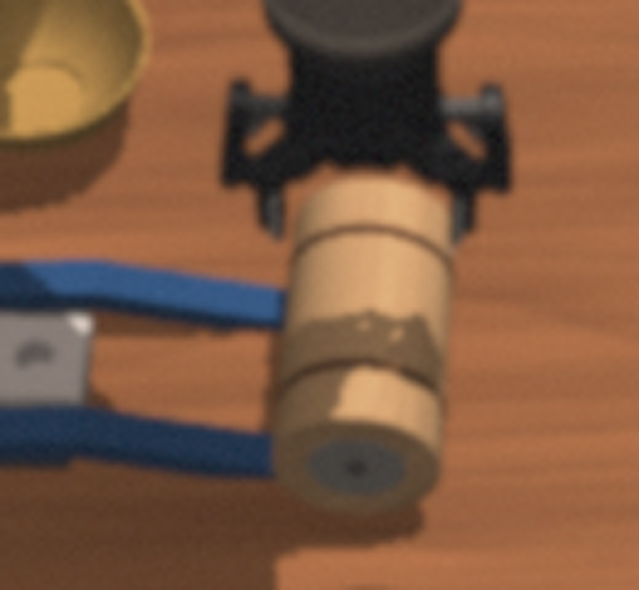

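```bash
python3 -m crank '[1,0,0,-0.02,0,1,0,0,-0.03,0,1,0,0,-0.025,-10,1,0,0,0,-10]'; python3 -c "
from h import *
print(robot.get_state()['q'].round(2)); to(cw([-235,3,130]),-4.2)"
```

```text
clock: 15.42
ee_pos: [559.9, 125.3, 129.2]
tool_rot: [0.1, -0.1, 0.7, -0.7]
ft_force: [-0.4, -0.6, 0.5]
gripper_width: 1.003
[ 0.02  0.41 -0.44  1.91  0.22  0.87 -1.82]
pos [559.9 125.3 129.2] z yaw -73.8 ydir [ 0.001  0.001 -1.   ] turn about tool y -69.6
shift now-axes [-3.5 -0.8 -1.5] turned axes [-2.6 -0.8  2.8]
```

```bash
python3 -m crank '[1,0,0,0,-10,1,0,0,0,-10,1,0,0,0,-10,1,0,0,0,-10,1,0,0.01,0,-10,1,0,0.02,0,-10,1,0,0.025,0.001,-9.6,1,0,0.025,0.001,0,1,0,0.02,0,0,1,0,0.014,0,0]'; python3 m.py 13 190,310,240,370;python3 -c "
from h import *
print(robot.get_state()['q'].round(2)); to(cw([-235,3,15]),-4.2)"
```

```text
clock: 16.68
ee_pos: [561.8, 122.5, 13.8]
tool_rot: [0.479, -0.479, 0.52, -0.52]
ft_force: [0.3, -0.8, -0.7]
gripper_width: 1.001
pos [561.8 122.5  13.8] z yaw -4.7 ydir [-0. -0. -1.] turn about tool y 89.5
shift now-axes [-79.9 -46.2   1.7] turned axes [ -2.3 -46.2 -79.9]
tool cradle [-229.7    2.3   13.8]
scale 4.916666666666667 off 240 190
[ 0.15  0.62 -0.61  1.96  0.52  0.72 -0.86]
pos [561.1 122.4  12.5] z yaw -4.7 ydir [-0.002 -0.    -1.   ] turn about tool y -0.5
shift now-axes [-5.5 -2.5  1.3] turned axes [-5.5 -2.5  1.3]
```

View pics/z_13.png

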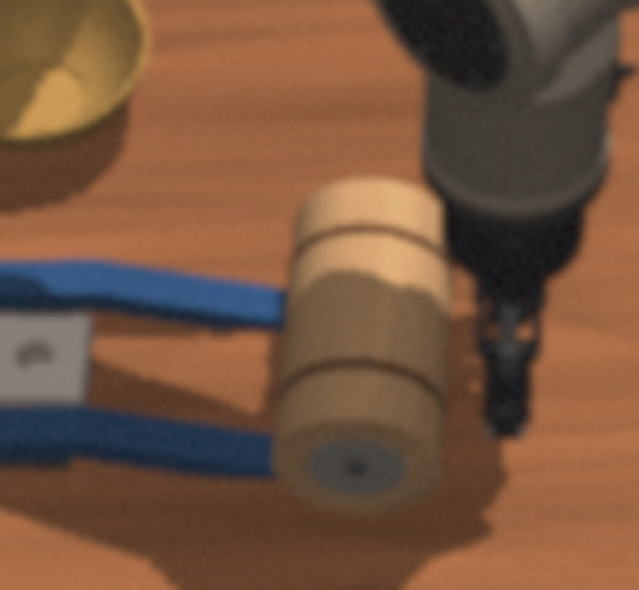

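```bash
python3 -m crank '[1,0.002,-0.005,0,-0.5,1,0.004,-0.004,0,0,1,0.004,0,0,0,1,0.004,0,0,0,1,0.004,0,0,0,1,0.004,0,0,0,1,0.004,0,0,0,1,0.004,-0.001,0,0,1,0.004,-0.001,0,0,1,0.004,-0.001,0,0,1,0.004,-0.001,0,0,1,0.004,-0.001,0,0]'; python3 m.py 14 190,310,240,370
```

```text
clock: 18.23
ee_pos: [558.6, 76.6, 28.7]
tool_rot: [-0.482, 0.481, -0.518, 0.518]
ft_force: [-0.1, 4.5, 2.7]
gripper_width: 1.006
pos [558.6  76.6  28.7] z yaw -4.1 ydir [ 0.  0. -1.] turn about tool y -89.9
shift now-axes [-125.9  -31.3    2.3] turned axes [  2.2 -31.3 125.9]
tool cradle [-183.7    2.5   28.7]
scale 4.916666666666667 off 240 190
```

View pics/z_14.png

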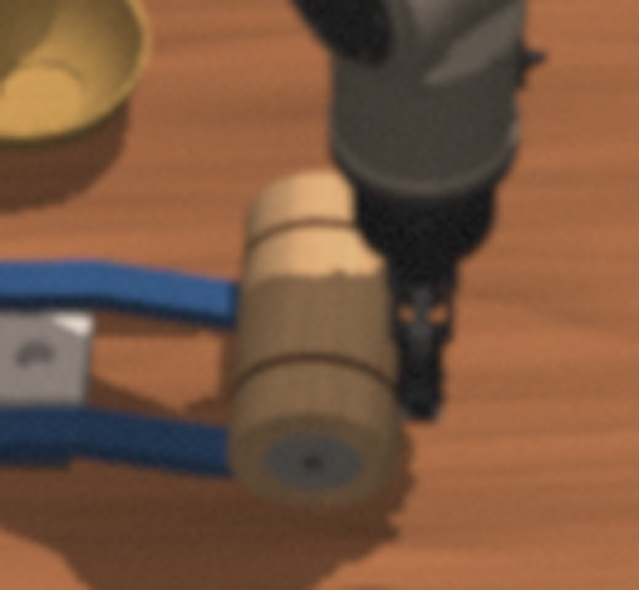

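```bash
python3 -m crank '[1,0.005,-0.0012,0,0,1,0.005,-0.0012,0,0,1,0.005,-0.0012,0,0,1,0.005,-0.0012,0,0,1,0.005,-0.0012,0,0,1,0.005,-0.0012,0,0,1,0.005,-0.0012,0,0,1,0.005,-0.0012,0,0,1,0.005,-0.0012,0,0,1,0.005,-0.0012,0,0,1,0.005,-0.0012,0,0,1,0.005,-0.0012,0,0]'; python3 m.py 15 190,310,200,330
```

```text
clock: 19.77
ee_pos: [554.1, 16.5, 43.0]
tool_rot: [0.482, -0.482, 0.518, -0.518]
ft_force: [-0.6, 4.6, 2.6]
gripper_width: 0.997
pos [554.1  16.5  43. ] z yaw -4.2 ydir [-0.  0. -1.] turn about tool y -90.0
shift now-axes [-186.1  -17.     2.4] turned axes [  2.2 -17.  186.1]
tool cradle [-123.5    2.5   43. ]
scale 4.916666666666667 off 200 190
```

View pics/z_15.png

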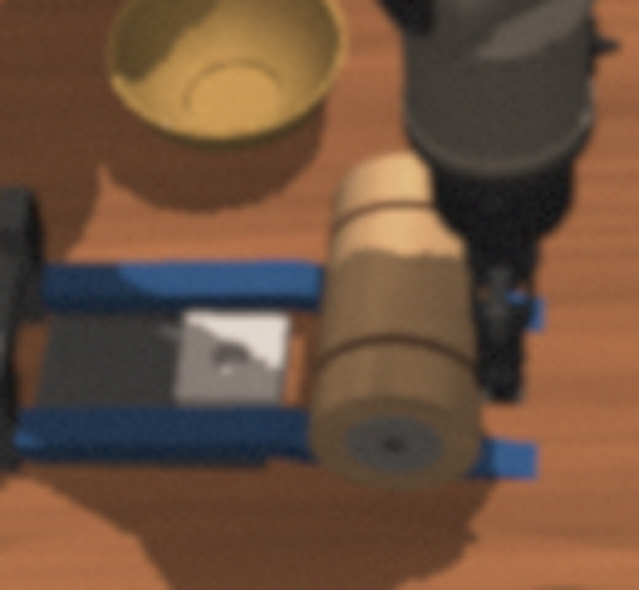

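The former is climbing the ramp squarely against both fingers. The push is about 5 N.

```bash
python3 -m crank '[1,0.005,-0.0012,0,0,1,0.005,-0.0012,0,0,1,0.005,-0.0012,0,0,1,0.005,-0.0012,0,0,1,0.005,-0.0012,0,0,1,0.005,-0.0012,0,0,1,0.005,-0.0012,0,0,1,0.005,-0.0012,0,0,1,0.005,-0.0012,0,0,1,0.004,-0.0012,0,0,1,0.003,-0.001,0,0]'; python3 m.py 16 190,310,180,310
```

```text
clock: 21.2
ee_pos: [550.4, -35.3, 56.0]
tool_rot: [0.482, -0.482, 0.518, -0.518]
ft_force: [-0.0, 4.7, 2.7]
gripper_width: 0.997
pos [550.4 -35.3  56. ] z yaw -4.2 ydir [ 0.  0. -1.] turn about tool y -90.0
shift now-axes [-238.1   -4.     2.3] turned axes [  2.2  -4.  238.1]
tool cradle [-71.5   2.5  56. ]
scale 4.916666666666667 off 180 190
```

View pics/z_16.png

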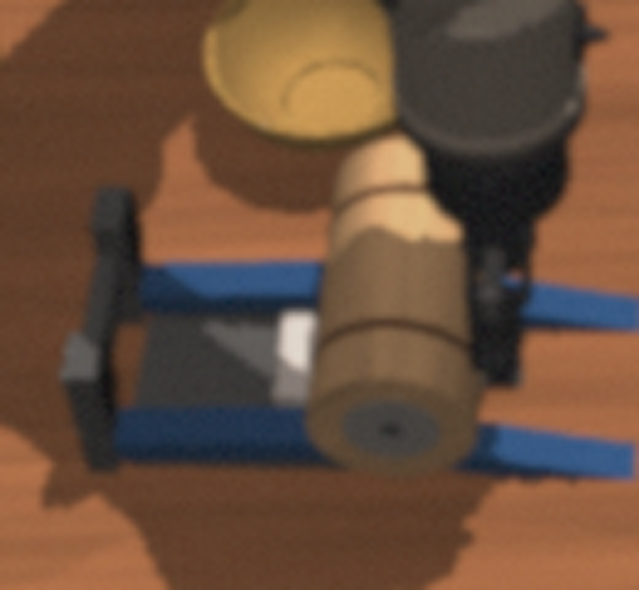

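```bash
python3 -m crank '[1,0.003,-0.0005,0,0,1,0.003,-0.0002,0,0,1,0.0025,0,0,0,1,0.002,0,0,0,1,0.002,0,0,0,1,0.002,0,0,0,1,0.002,0,0,0,1,0.002,0,0,0]'; python3 m.py 17 190,310,160,290
```

```text
clock: 22.25
ee_pos: [549.0, -53.8, 56.6]
tool_rot: [0.481, -0.482, 0.518, -0.518]
ft_force: [0.7, -1.0, 0.0]
gripper_width: 1.001
pos [549.  -53.8  56.6] z yaw -4.2 ydir [-0. -0. -1.] turn about tool y -90.0
shift now-axes [-256.6   -3.5    2.4] turned axes [  2.2  -3.5 256.6]
tool cradle [-53.    2.5  56.6]
scale 4.916666666666667 off 160 190
```

View pics/z_17.png

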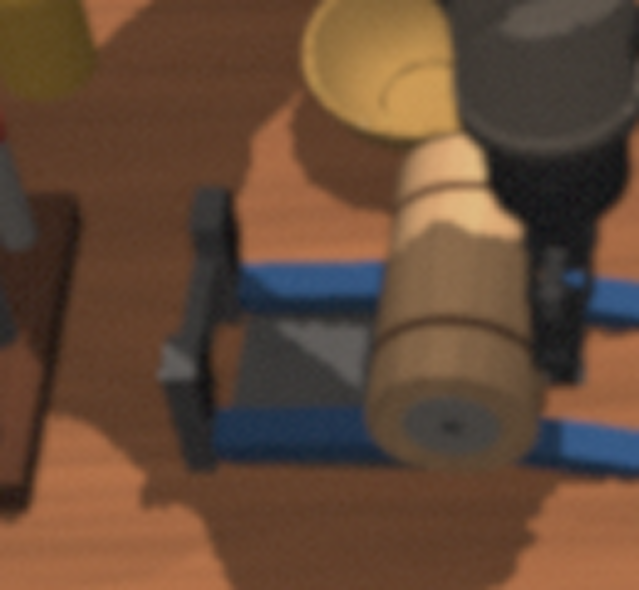

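```bash
python3 -m crank '[1,0,0,0,0,1,0,0,0,0,1,0,0,0,0,1,0,0,0,0]'; python3 m.py 18 190,310,160,290
```

```text
clock: 22.8
ee_pos: [549.1, -53.4, 56.6]
tool_rot: [0.482, -0.482, 0.518, -0.518]
ft_force: [-0.5, 0.2, 0.5]
gripper_width: 1.0
pos [549.1 -53.4  56.6] z yaw -4.1 ydir [ 0.  0. -1.] turn about tool y -89.9
shift now-axes [-256.2   -3.3    2.4] turned axes [  2.1  -3.4 256.2]
tool cradle [-53.4   2.5  56.6]
scale 4.916666666666667 off 160 190
```

View pics/z_18.png

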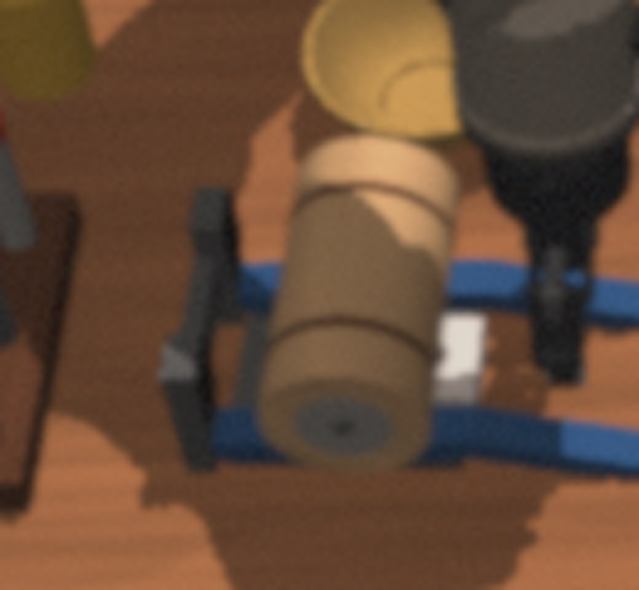

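```bash
python3 -m crank '[1,0,-0.02,0,0,1,0,-0.04,0,0,1,0,-0.04,0,0,1,0,-0.04,0,0,1,0,-0.03,0,0,1,0,0,0,0]'; python3 m.py 19 190,310,160,290; python3 -c "
from h import *
cv2.imwrite('pics/top19.png',viewer.get_image('top')[:,:,::-1])"
```

```text
clock: 23.6
ee_pos: [550.2, -53.2, 230.1]
tool_rot: [-0.483, 0.481, -0.516, 0.519]
ft_force: [0.3, -0.3, -1.0]
gripper_width: 1.0
pos [550.2 -53.2 230.1] z yaw -4.1 ydir [ 0.005 -0.001 -1.   ] turn about tool y -89.9
shift now-axes [-256.1  170.     0.5] turned axes [  0.9 171.3 255.2]
tool cradle [-53.6   3.6 230.1]
scale 4.916666666666667 off 160 190
```

View pics/z_19.png

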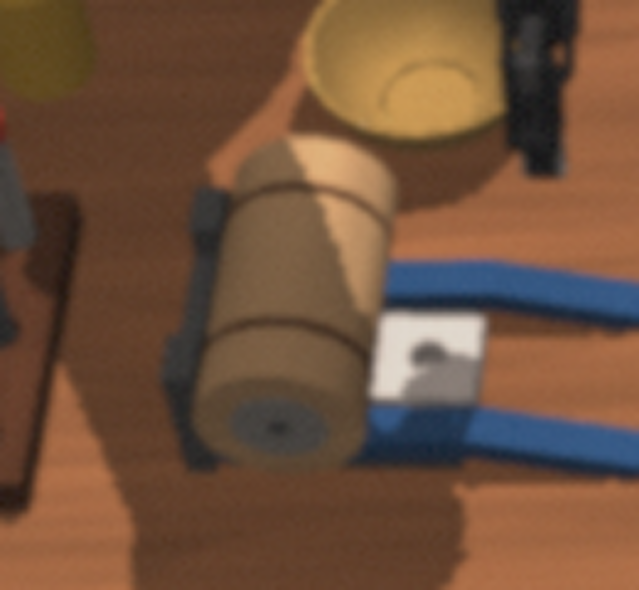

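View pics/top19.png

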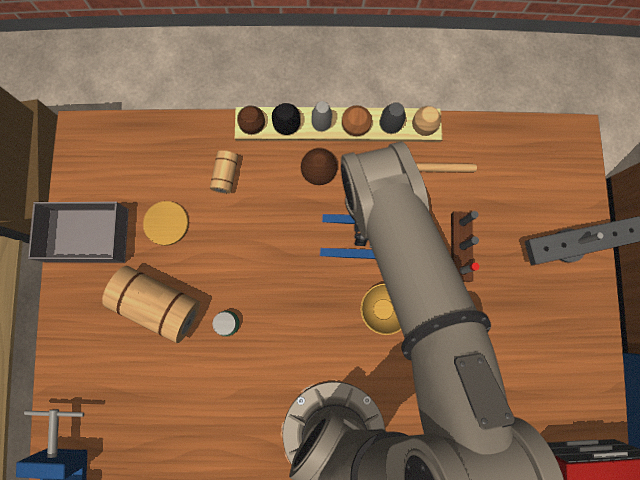

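The former lies against the stops, with its hub at about (216,276). Next is the pin.

Run:
```python
from h import *
np.set_printoptions(precision=1,suppress=True)
print(plane("top",[[475.1,266.0]],128),plane("scene",[[155.6,213.5]],128),tri([155.6,213.5],[475.1,266]))
# where pins meet the stand (z=28), top view
print(plane("top",np.array([(566,408),(566,285),(562,165)])/5+[350,190]-.4,28))
print("former hub",wc(plane("scene",[np.array([277,427])/4.9167+[160,190]-.4],72)[0]+[2.2,2.3,0]))
to([446,-369,170],-4.2)
print(proj("top",cw([30,0,24])),proj("scene",cw([30,0,24])))
```

```text
[[ 447.1 -369.9  128. ]] [[ 443.8 -373.3  128. ]] [ 446.8 -370.7  130.8]
[[ 443.3 -368.8   28. ]
 [ 514.  -372.4   28. ]
 [ 584.1 -373.7   28. ]]
former hub [95.5 83.2 72. ]
pos [549.  -53.5 227.3] z yaw -4.2 ydir [ 0. -0. -1.] turn about tool y 0.0
shift now-axes [322.1  57.4 -79.9] turned axes [322.2  57.4 -79.6]
[[380.6 237.6]] [[247.4 262.4]]
```

```bash
python3 -m crank '[0.5,0.030,0,-0.008,0,0.5,0.040,0,-0.010,0,0.5,0.040,0,-0.010,0,0.5,0.040,0,-0.010,0,0.5,0.040,0,-0.010,0,0.5,0.040,0,-0.010,0,0.5,0.040,0.01,-0.010,0,0.5,0.040,0.02,-0.010,0,0.5,0.013,0.02,-0.002,0,0.5,0,0.01,0,0]'; python3 m.py 20 150,290,90,240;python3 -c "
from h import *
to([446,-370,90],-4.2)
cv2.imwrite('pics/top20.png',cv2.resize(viewer.get_image('top')[200:320,400:560,::-1],None,fx=5,fy=5))"
```

```text
clock: 24.95
ee_pos: [445.1, -369.5, 164.8]
tool_rot: [0.481, -0.481, 0.519, -0.517]
ft_force: [-0.1, 0.3, 0.0]
gripper_width: 0.5
pos [ 445.1 -369.5  164.8] z yaw -4.2 ydir [-0.002  0.002 -1.   ] turn about tool y -90.0
shift now-axes [-578.9  105.8   82.9] turned axes [ 82.9 103.6 579.3]
tool cradle [269.5 -78.  164.8]
scale 4.214285714285714 off 90 150
pos [ 445.5 -368.4  164.3] z yaw -4.1 ydir [-0.002  0.003 -1.   ] turn about tool y 0.1
shift now-axes [ 1.8 74.3  0.8] turned axes [ 1.8 74.3  0.8]
```

View pics/z_20.png

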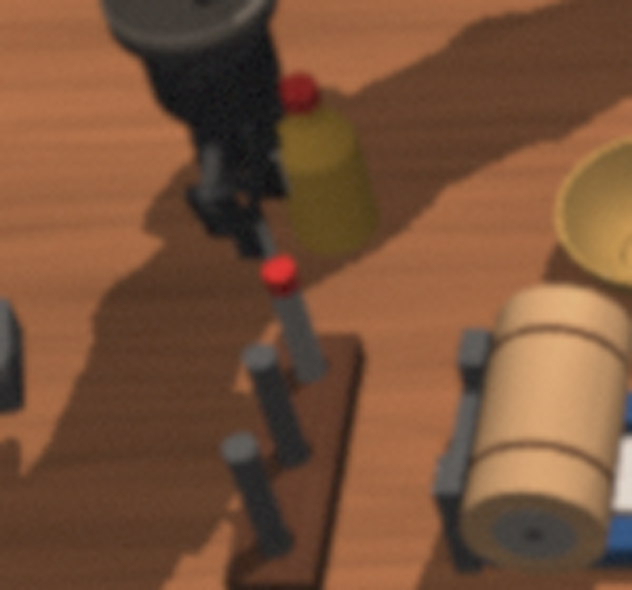

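View pics/top20.png

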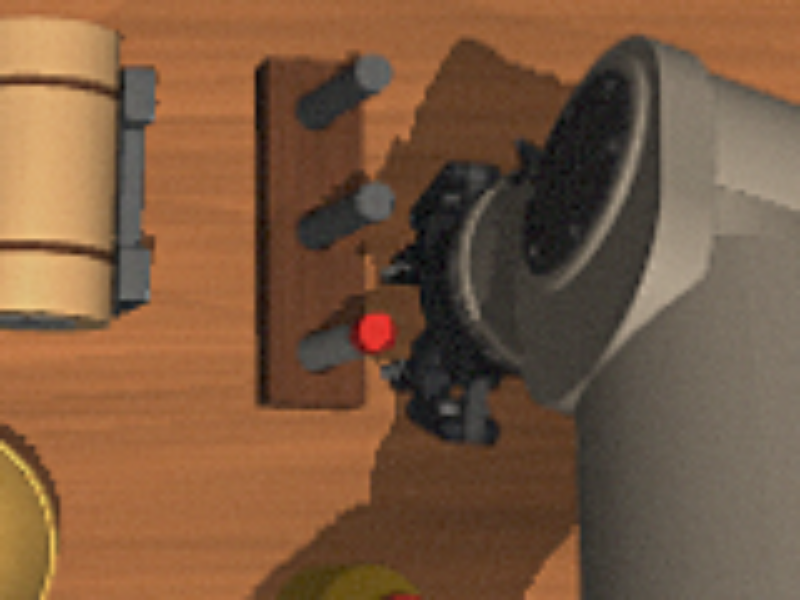

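```bash
python3 -m crank '[0.5,0,0,0,-10,0.5,0,0,0,-10,0.5,0,0,0,-10,0.5,0,0.005,0,-10,0.5,0,0.005,0,-10,0.5,0,0.005,0,-10]';python3 -c "
from h import *
print(plane('top',[[481.1,323.8]],140),robot.get_state()['q'])
to([446,-370,84],55.8)"
```

```text
clock: 25.8
ee_pos: [447.0, -368.5, 152.4]
tool_rot: [-0.677, 0.677, -0.205, 0.205]
ft_force: [-0.1, 0.1, 0.5]
gripper_width: 0.501
[[ 296.62345818 -373.89979982  140.        ]] [ 1.21441228  0.47219546 -0.8120416   1.86157993  0.40861013  0.98128013
  1.20712627]
pos [ 447.  -368.5  152.4] z yaw 56.3 ydir [ 0.001 -0.001 -1.   ] turn about tool y 0.5
shift now-axes [-0.1 68.4 -1.8] turned axes [-0.1 68.4 -1.8]
```

```bash
python3 -m crank '[0.5,0,0.01,-0.001,0,0.5,0,0.02,-0.001,0,0.5,0,0.02,0,0,0.5,0,0.013,0,0,0.5,0,0.005,0,0,0.2,0,0,0,0,0.1,0,0,0,0,0,0,0,0,0,0,0,0,0,0]'; python3 m.py 21 150,290,90,240; python3 -c "
from h import *
cv2.imwrite('pics/top21.png',cv2.resize(viewer.get_image('top')[200:320,400:560,::-1],None,fx=5,fy=5))"
```

```text
clock: 26.92
ee_pos: [444.8, -371.6, 83.9]
tool_rot: [-0.676, 0.676, -0.208, 0.208]
ft_force: [-0.6, 0.2, -0.2]
gripper_width: 0.217
pos [ 444.8 -371.6   83.9] z yaw 55.8 ydir [ 0. -0. -1.] turn about tool y -30.0
shift now-axes [-218.5   23.7  545. ] turned axes [ 82.9  23.8 581.3]
tool cradle [271.7 -78.2  83.9]
scale 4.214285714285714 off 90 150
```

View pics/z_21.png

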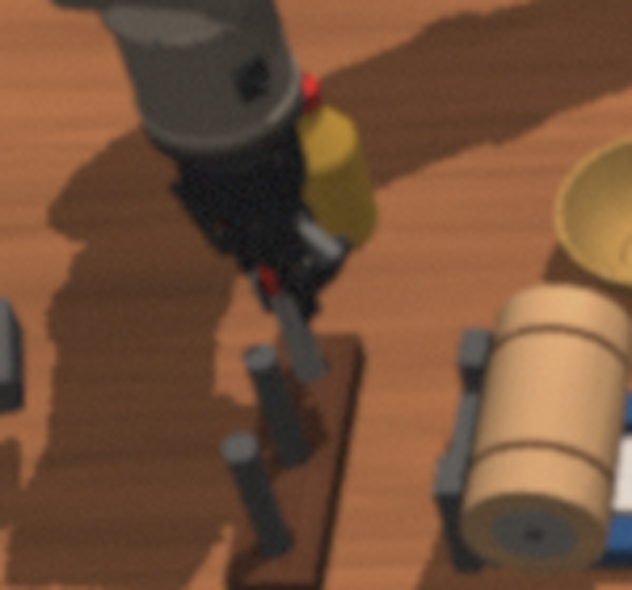

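View pics/top21.png

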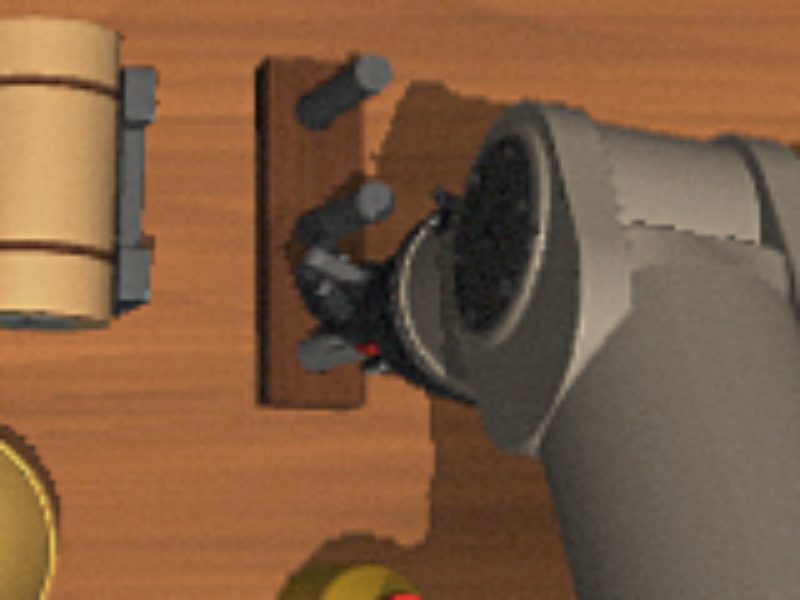

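```bash
python3 -m crank '[0,0,-0.01,0,0,0,0,-0.02,0,0,0,0,-0.03,0,0,0,0,-0.035,0,0,0,0,-0.035,0,10,0,0,0,0,10,0,0,0,0,10,0,0,0,0,10,0,0,0,0,10,0,0,0,0,10,0,0,0,0,0]'; python3 m.py 22 150,290,90,240; python3 -c "
from h import *
to(cw([30,0,215]),-4.2)
cv2.imwrite('pics/top22.png',cv2.resize(viewer.get_image('top')[200:320,400:560,::-1],None,fx=5,fy=5))"
```

```text
clock: 28.4
ee_pos: [445.1, -371.2, 214.9]
tool_rot: [-0.482, 0.482, -0.517, 0.518]
ft_force: [-0.4, 0.2, -2.0]
gripper_width: 0.22
pos [ 445.1 -371.2  214.9] z yaw -4.1 ydir [ 0.001 -0.001 -1.   ] turn about tool y -89.9
shift now-axes [-580.8  154.6   83.7] turned axes [ 82.5 155.5 580.7]
tool cradle [271.2 -77.9 214.9]
scale 4.214285714285714 off 90 150
pos [ 445.1 -371.3  214.7] z yaw -3.9 ydir [ 0.001 -0.001 -1.   ] turn about tool y 0.3
shift now-axes [-240.9   -0.4   79.2] turned axes [-241.3   -0.4   77.9]
```

View pics/z_22.png

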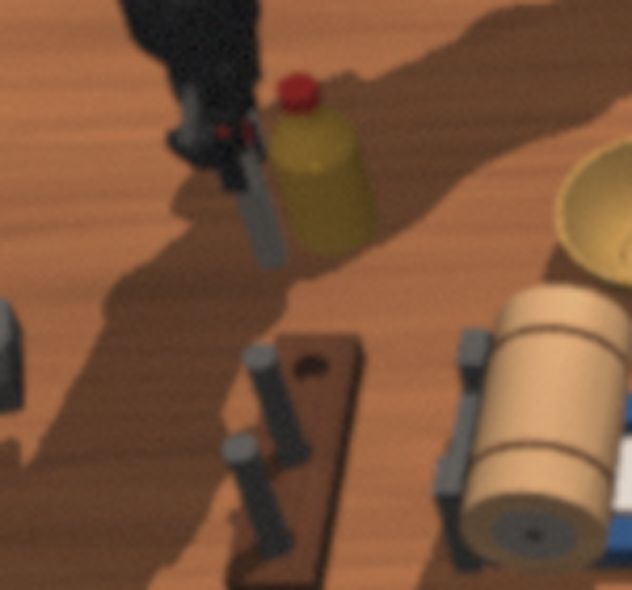

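View pics/top22.png

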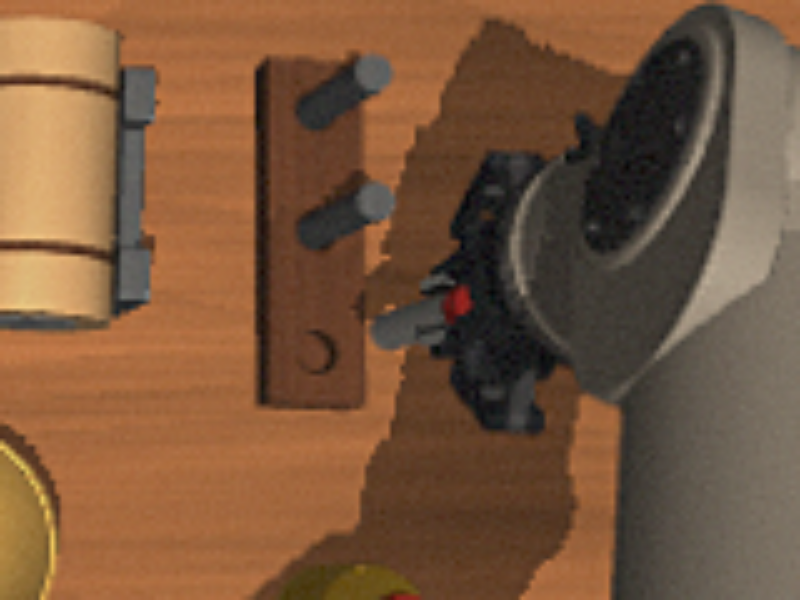

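```bash
python3 -m crank '[0,-0.030,0,0.010,0,0,-0.040,0,0.013,0,0,-0.040,0,0.013,0,0,-0.040,0,0.013,0,0,-0.040,0,0.013,0,0,-0.035,0,0.011,0,0,-0.016,0,0.005,0,0,0,0,0,0]'; python3 m.py 23 190,310,170,300; python3 -c "
from h import *
to(cw([30,0,215]),-4.2)
cv2.imwrite('pics/top23.png',cv2.resize(viewer.get_image('top')[180:300,320:480,::-1],None,fx=5,fy=5))"
```

```text
clock: 29.5
ee_pos: [540.3, -136.0, 213.8]
tool_rot: [0.483, -0.482, 0.517, -0.517]
ft_force: [0.0, -0.9, -1.3]
gripper_width: 0.213
pos [ 540.3 -136.   213.8] z yaw -3.9 ydir [ 0.  0. -1.] turn about tool y -89.7
shift now-axes [-339.2  153.9    6.4] turned axes [  4.9 153.9 339.3]
tool cradle [ 2.970e+01 -2.000e-01  2.138e+02]
scale 4.916666666666667 off 170 190
pos [ 539.9 -137.3  213.7] z yaw -4.1 ydir [-0. -0. -1.] turn about tool y 0.1
shift now-axes [-1.  -1.3  0.5] turned axes [-1.  -1.3  0.5]
```

View pics/z_23.png

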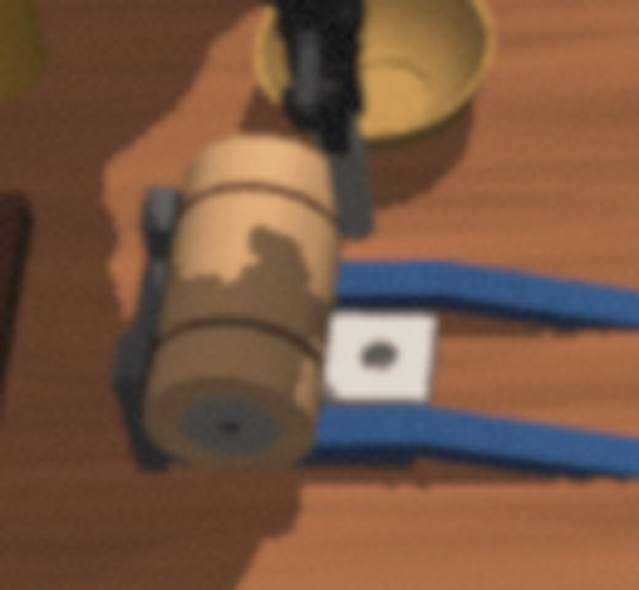

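View pics/top23.png

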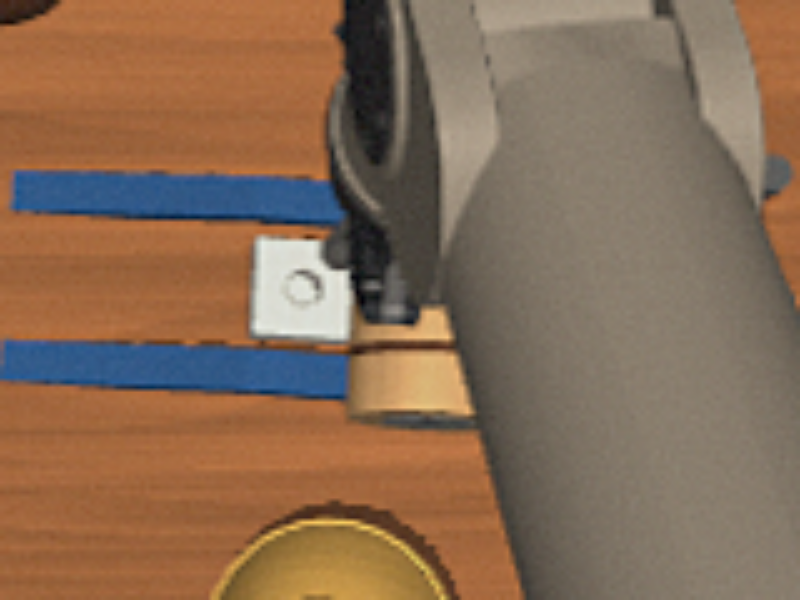

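```bash
python3 -m crank '[0,0,0.015,0,0,0,0,0.025,0,0,0,0,0.025,0,0,0,0,0.018,0,0,0,0,0.010,0,0,0,0,0,0,0]'; python3 m.py 24 190,310,170,300; python3 -c "
from h import *
to(cw([30,0,215]),-4.2)
im=viewer.get_image('top')[:,:,::-1]; cv2.imwrite('pics/topraw24.png',im)
cv2.imwrite('pics/top24.png',cv2.resize(im[190:270,350:430],None,fx=7,fy=7,interpolation=cv2.INTER_CUBIC))"
```

```text
clock: 30.35
ee_pos: [539.8, -136.8, 120.2]
tool_rot: [0.481, -0.482, 0.518, -0.517]
ft_force: [-1.0, 1.3, -2.4]
gripper_width: 0.218
pos [ 539.8 -136.8  120.2] z yaw -4.2 ydir [-0.001  0.    -1.   ] turn about tool y -90.0
shift now-axes [-340.1   60.3    5.6] turned axes [  5.3  59.9 340.1]
tool cradle [ 30.5  -0.6 120.2]
scale 4.916666666666667 off 170 190
pos [ 540.2 -136.8  120.8] z yaw -4.1 ydir [ 0.  0. -1.] turn about tool y 0.1
shift now-axes [ -0.5 -94.2   0.2] turned axes [ -0.5 -94.2   0.2]
```

View pics/z_24.png

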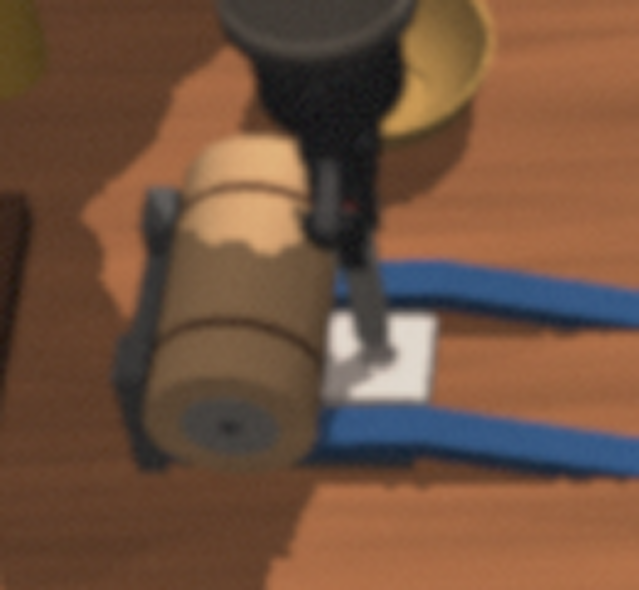

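View pics/top24.png

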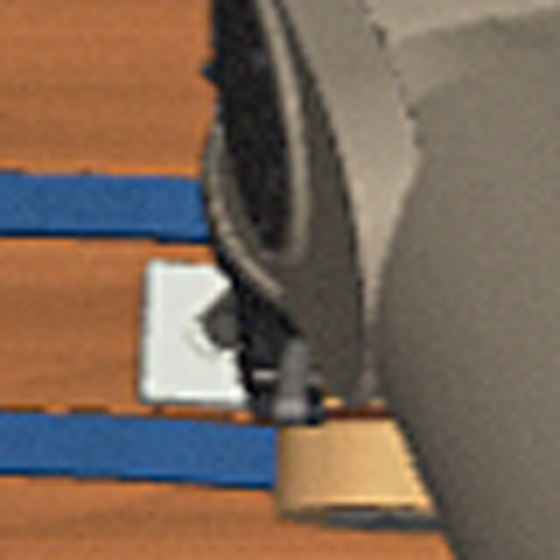

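```bash
python3 -c "
import cv2,numpy as np
a=cv2.imread('pics/scene_24.png')[235:280,225:265];b=cv2.imread('pics/scene_23.png')[235:280,225:265]
cv2.imwrite('pics/e24.png',cv2.resize(np.hstack([a,b]),None,fx=10,fy=10,interpolation=cv2.INTER_CUBIC))
a=cv2.imread('pics/topraw24.png')[220:260,360:400];b=cv2.imread('pics/top0.png')[220:260,360:400]
cv2.imwrite('pics/f24.png',cv2.resize(np.hstack([a,b]),None,fx=10,fy=10,interpolation=cv2.INTER_CUBIC))
"
```

```text
(no output)
```

View pics/e24.png

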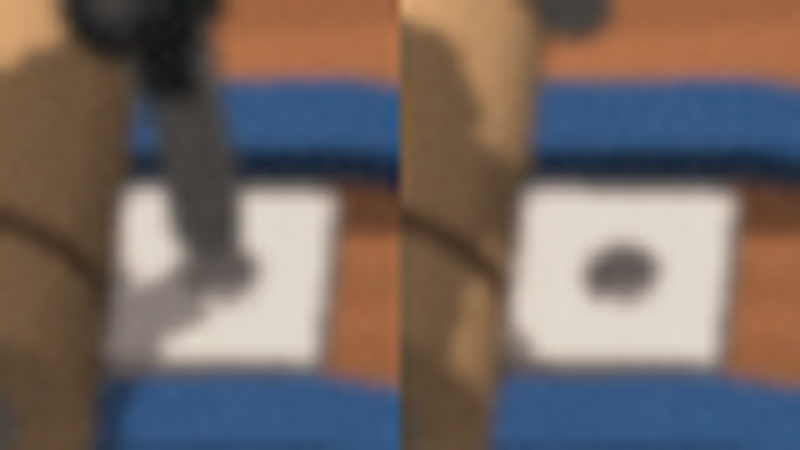

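View pics/f24.png

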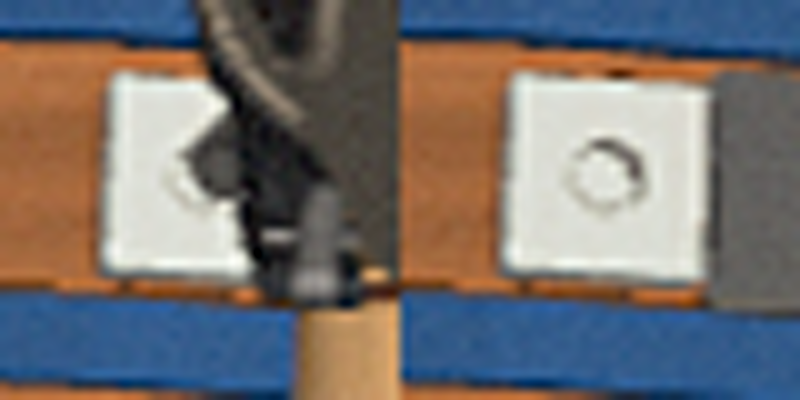

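Run:
```python
from h import *
np.set_printoptions(precision=2,suppress=True,linewidth=150)
im=cv2.imread('pics/scene_24.png').astype(int)
for r in (250,253,254,256,258,259,260,261,262,263): print(r,im[r,238:254].sum(1)//3)
im2=cv2.imread('pics/scene_23.png').astype(int)
print('hole'); 
for r in range(257,267): print(r,im2[r,240:254].sum(1)//3)
p=tool()[0]
for z in (45,60): print(z,proj("scene",[p[0],p[1],z]),proj("top",[p[0],p[1],z]))
m=np.clip(222-im2[254:269,239:256].sum(2)/3,0,None); m[m<25]=0
ys,xs=np.mgrid[254:269,239:256]; h=np.array([(m*xs).sum(),(m*ys).sum()])/m.sum(); print(h,plane("scene",[h],24),wc(plane("scene",[h],24)[0]))
```

```text
250 [60 60 58 61 66 66 65 65 65 66 61 57 54 54 54 52]
253 [112 122 119  98  74  66  67  64  66  67  79  93 102 105 106 104]
254 [161 178 171 138  89  65  66  66  64  70  97 138 164 167 165 166]
256 [203 212 206 170 112  75  66  67  66  69 107 171 207 214 215 213]
258 [207 213 209 191 143  93  71  67  66  72 107 171 205 214 214 214]
259 [206 214 213 204 169 118  82  69  70  74 105 160 198 211 214 215]
260 [203 212 212 205 180 133  94  78  76  80  97 133 175 203 212 215]
261 [196 208 208 195 161 122  95  86  84  87  88 106 149 192 210 214]
262 [176 193 186 164 132 108  91  88  90  91  94 106 150 191 211 214]
263 [155 160 148 135 122 108  96 101 106 107 112 131 169 201 212 214]
hole
257 [214 215 215 216 215 215 213 213 213 215 215 216 215 213]
258 [215 216 215 214 212 207 199 199 201 209 213 215 215 215]
259 [214 215 214 207 197 179 162 157 166 183 204 213 214 215]
260 [214 214 210 192 161 134 112 109 116 139 177 204 213 215]
261 [214 214 205 171 127  99  91  90  91 108 148 192 212 215]
262 [214 213 199 159 108  90  92  93  95 109 150 193 211 216]
263 [214 214 202 166 121 105 106 108 113 132 170 204 213 214]
264 [215 215 210 189 155 147 146 140 149 170 194 209 215 214]
265 [215 216 215 208 193 192 186 181 185 199 208 213 216 216]
266 [215 217 215 214 212 212 209 208 209 213 214 214 216 214]
45 [[246.45 257.79]] [[381.82 236.33]]
60 [[245.89 254.44]] [[382.63 235.41]]
[246.78 260.46] [[ 533.84 -138.21   24.  ]] [32.34 -6.45 24.  ]
```

Run:
```python
from h import *
np.set_printoptions(precision=2,suppress=True,linewidth=150)
print("top hole",plane("top",[[380.1,237.05]],24),"foot",plane("top",[[382.05,235.65]],45))
print("scene hole",plane("scene",[[246.75,261.6]],24),"foot",plane("scene",[[245.25,257.3]],45), tool()[0])
a=cv2.imread('pics/topraw24.png')[228:245,374:388]; print((a.astype(int).sum(2)//3))
b=cv2.imread('pics/top0.png')[228:245,374:388]; print((b.astype(int).sum(2)//3))
```

```text
top hole [[ 541.99 -135.04   24.  ]] foot [[ 542.38 -137.48   45.  ]]
scene hole [[ 537.67 -138.16   24.  ]] foot [[ 538.64 -140.08   45.  ]] [ 540.44 -136.8   121.2 ]
[[219 224 223 221 224 232 190  79  12  35  63 119 128  88]
 [222 223 224 222 222 224 229 189  85   9  57  75 122 127]
 [217 218 219 219 217 220 226 241 188  17  27  49  66 109]
 [218 218 219 219 218 219 229 206 122  30  22  20  51  74]
 [219 217 218 219 218 224 209 126  75  52  16  36  24  43]
 [219 217 218 222 230 204 126  67  63  48  23  29  14  32]
 [217 219 223 227 206 126  60  60  50  44  28  36  23  28]
 [219 221 222 199 126  77  59  77  78  60  14  30  32  32]
 [216 220 216 217 183  78  73  80  80  66  36  27  35  47]
 [219 220 204 204 203 111  65  79  82  68  26  30  40  35]
 [220 221 201 201 233 182  61  68  74  62  20   8  50  45]
 [217 219 220 194 194 222 159  86  67  70  72  23  44  54]
 [217 219 221 221 191 194 188 180 221 143  25  33  46  49]
 [216 219 220 221 217 210 199 216 216 133  17  18  29  35]
 [219 218 218 219 220 219 217 225 233 183  36  21  32  30]
 [219 218 217 220 220 219 219 219 230 197  87  
[... 375 characters left out ...]
6 217 219 219 226 212 211 228 221 216 219 215 214]
 [218 216 217 223 195 123  88 114 169 215 223 220 217 214]
 [215 215 219 190 173 217 198 144 106 134 201 222 217 214]
 [218 216 211 208 219 223 220 224 170  95 182 224 216 211]
 [218 217 201 195 221 220 220 225 187  97 167 226 216 215]
 [219 218 198 196 220 219 219 220 225 173 168 223 218 214]
 [214 216 218 188 185 219 221 223 204 158 179 222 218 213]
 [217 216 220 217 187 186 185 176 200 191 217 219 216 215]
 [213 214 218 218 216 206 192 205 219 216 219 218 218 214]
 [217 216 219 219 219 218 216 215 219 217 217 218 219 213]
 [217 218 218 217 215 218 219 217 216 217 216 218 217 213]
 [214 216 217 217 216 217 217 216 217 219 216 216 217 215]]
```

```bash
python3 -m crank '[0,-0.0021,0,-0.0008,0,0,0,0.006,0,0,0,0,0.006,0,0,0,0,0.004,0,0,0,0,0,0,0]'
python3 - <<'E'
from h import *
print(tool()[0],wc(tool()[0]))
a=viewer.get_image('scene')[:,:,::-1];b=viewer.get_image('top')[:,:,::-1]
cv2.imwrite('pics/scene_25.png',a);cv2.imwrite('pics/top_25.png',b)
cv2.imwrite('pics/e25.png',cv2.resize(np.hstack([a[238:278,228:268],b[220:260,360:400]]),None,fx=10,fy=10,interpolation=cv2.INTER_CUBIC))
for r in range(252,270): print(r,a[r,238:254].astype(int).sum(1)//3)
for r in range(230,244): print(r,b[r,374:388].astype(int).sum(1)//3)
E
```

```text
clock: 31.08
ee_pos: [539.1, -134.5, 104.2]
tool_rot: [0.481, -0.482, 0.518, -0.518]
ft_force: [-0.0, 0.2, -2.4]
gripper_width: 0.22
[ 539.1246078  -134.52796381  104.18680052] [ 28.28641144  -1.4543044  104.18680052]
252 [63 67 67 66 64 66 68 65 68 65 65 61 57 56 58 57]
253 [112 122 124 113  91  72  65  65  66  63  69  78  93 104 104 106]
254 [159 178 180 166 131  86  67  66  65  65  73 104 143 163 166 166]
255 [182 204 207 199 159 102  70  66  66  67  77 120 172 201 205 205]
256 [187 208 212 206 171 113  75  67  64  65  73 113 175 208 214 214]
257 [179 200 208 208 176 123  78  68  66  66  69 105 170 206 214 214]
258 [146 173 200 206 179 124  80  67  68  65  65  98 162 203 213 214]
259 [126 148 186 206 188 138  87  66  67  63  64  93 147 193 211 213]
260 [121 139 178 204 197 153  92  68  66  65  67  84 135 186 209 215]
261 [122 136 162 183 178 142  90  69  66  66  67  84 134 185 209 214]
262 [123 127 136 142 136 111  83  72  71  71  74  96 144 191 211 214]
263 [122 124 126 125 120 103  88  91  92  93 101 127 169 200 212 214]
264 [124 124 124 126 123 113 111 127 132 129 143 167 191 2
[... 529 characters left out ...]
2  59  97 131 117]
233 [218 219 220 223 232 199  94  52  21  20  36  67  90 111]
234 [217 221 223 232 202 101  67  61  27  25  31  22  46  65]
235 [220 220 228 195  95  62  66  46  30  33  32  27  24  40]
236 [219 222 218 150  57  68  80  63  24  34  28  19  30  28]
237 [218 224 206 128  56  77  85  74  43  31  33  32  22  30]
238 [220 223 203 126  59  76  83  74  41  23  42  44  30  31]
239 [219 222 227 183  72  73  73  67  34  14  44  45  39  39]
240 [219 219 224 231 183  73  56  47  28  14  44  46  31  41]
241 [219 218 221 224 228 219 202 172 100  21  40  52  41  26]
242 [220 219 220 222 223 225 232 187  36  19  42  59  66  53]
243 [217 218 219 219 218 222 233 188  40  15  21  22  36  33]
```

View pics/e25.png

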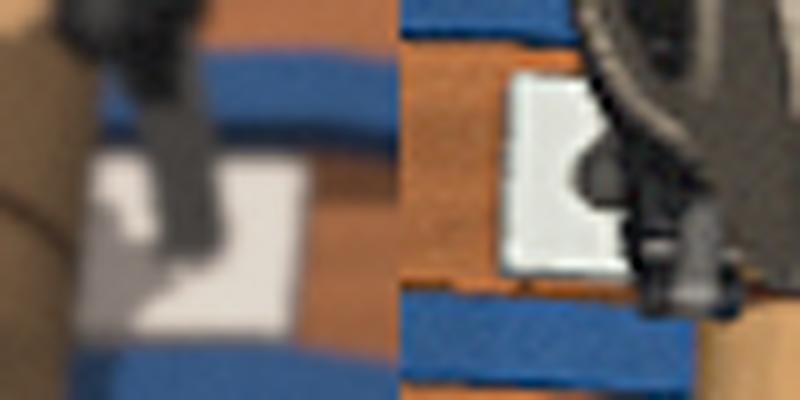

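```bash
python3 -m crank '[0,0,0.002,0,0,0,0,0.002,0,0,0,0,0.002,0,0,0,0,0.001,0,0]'; python3 -c "
from h import *
print(tool()[0],robot.get_state()['ft_force'])"
```

```text
clock: 31.68
ee_pos: [539.7, -134.7, 97.7]
tool_rot: [-0.482, 0.481, -0.518, 0.518]
ft_force: [1.4, -1.2, -0.7]
gripper_width: 0.217
[ 539.65987155 -134.70783694   97.65369133] [ 1.41384375 -1.23629478 -0.74112261]
```

```bash
python3 -m crank '[0,0,0.001,0,0,0,0,0.001,0,0,0,0,0.001,0,0]'; python3 -c "
from h import *
print(tool()[0],robot.get_state()['ft_force'],robot.get_state()['torque'])"
```

```text
clock: 32.05
ee_pos: [539.6, -134.7, 94.7]
tool_rot: [-0.482, 0.481, -0.518, 0.518]
ft_force: [2.3, -0.9, -1.5]
gripper_width: 0.218
[ 539.5818538  -134.68850405   94.66532216] [ 2.26669873 -0.86322319 -1.49059681] [-0.37068921 -0.74008151  0.00943155]
```

```bash
python3 -m crank '[0,0,0.001,0.0006,0,0,0,0.002,0,0,0,0,0.002,0,0,0,0,0.002,0,0,0,0,0.002,0,0]'; python3 -c "
from h import *
print(tool()[0],robot.get_state()['ft_force'],robot.get_state()['torque'])"
```

```text
clock: 32.67
ee_pos: [539.9, -134.6, 85.4]
tool_rot: [0.482, -0.482, 0.518, -0.518]
ft_force: [2.2, -0.4, -1.4]
gripper_width: 0.222
[ 539.91193079 -134.61350557   85.44201751] [ 2.20047347 -0.42622092 -1.36784002] [-0.28975024 -0.32591006  0.00292587]
```

```bash
python3 -m crank '[0,0,0.002,0.0004,0,0,0,0.0015,0,0,0,0,0.001,0,0,0,0,0.001,0,0,0,0,0.001,0,0]'; python3 -c "
from h import *
print(tool()[0],robot.get_state()['ft_force'],robot.get_state()['torque'])"
```

```text
clock: 33.3
ee_pos: [540.8, -134.6, 79.7]
tool_rot: [-0.482, 0.481, -0.518, 0.518]
ft_force: [-5.1, -0.5, 20.1]
gripper_width: 0.213
[ 540.78556096 -134.64747484   79.73507785] [-5.05954782 -0.48690204 20.13444753] [0.06634324 1.41564113 0.01891058]
```

```bash
python3 -m crank '[0.1,0,-0.0005,-0.0004,0,0.3,0,0,0,0,0.5,0,0,0,0,0.5,0,0,0,0,0.5,0,-0.01,0,0,0.5,0,-0.025,0,0,0.5,0,-0.04,0,0,0.5,0,-0.04,0,0,0.5,0,-0.04,0,0]'; python3 m.py 26 190,310,170,300
```

```text
clock: 34.42
ee_pos: [539.9, -134.4, 236.7]
tool_rot: [-0.482, 0.482, -0.518, 0.518]
ft_force: [-0.1, -0.7, -0.1]
gripper_width: 0.5
pos [ 539.9 -134.4  236.7] z yaw -4.1 ydir [ 0.  0. -1.] turn about tool y -89.9
shift now-axes [-337.7  176.7    5.7] turned axes [  5.4 176.8 337.7]
tool cradle [ 28.1  -0.7 236.7]
scale 4.916666666666667 off 170 190
```

View pics/z_26.png

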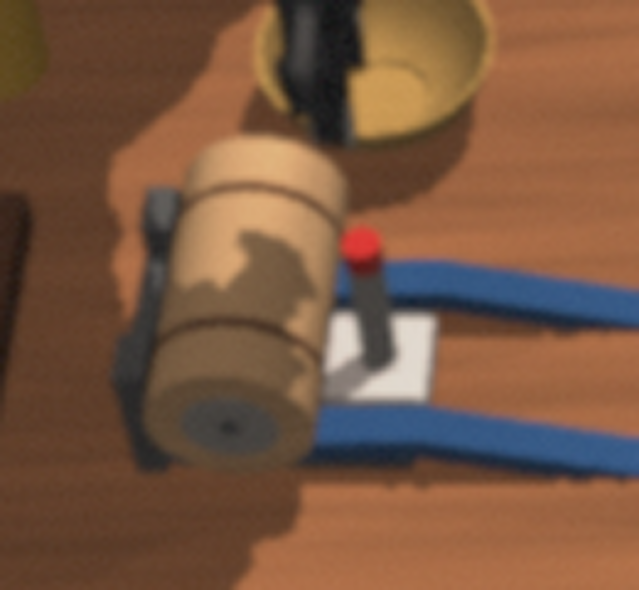

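The pin stands upright in the hole, and the former still rests at the stops. I'll move the arm aside for a clear final check.

```bash
python3 -m crank '[0.5,-0.03,-0.02,0,0,0.5,-0.045,0,0,0,0.5,-0.045,0,0,0,0.5,-0.045,0,0,0,0.5,-0.045,0,0,0,0.5,-0.045,0,0,0,0.5,0,0,0,0]'
python3 - <<'E'
from h import *
np.set_printoptions(precision=1,suppress=True)
t=viewer.get_image("top")[:,:,::-1];s=viewer.get_image("scene")[:,:,::-1]
cv2.imwrite("pics/top27.png",t);cv2.imwrite("pics/scene27.png",s)
cv2.imwrite("pics/z27.png",cv2.resize(t[180:300,320:480],None,fx=5,fy=5,interpolation=cv2.INTER_CUBIC))
C={}
for n,im,box in(("scene",s,(225,255,230,260)),("top",t,(200,260,360,420))):
    h=cv2.cvtColor(im,cv2.COLOR_BGR2HSV);m=((h[...,0]<8)|(h[...,0]>172))&(h[...,1]>170)&(h[...,2]>110)
    y,x=np.nonzero(m[box[0]:box[1],box[2]:box[3]]); 
    if len(x): C[n]=(x.mean()+box[2],y.mean()+box[0]); print(n,C[n],len(x),wc(plane(n,[C[n]],124)[0]))
if len(C)==2: print(tri(C["scene"],C["top"]))
E
```

```text
clock: 35.35
ee_pos: [557.9, 123.8, 255.3]
tool_rot: [0.484, -0.482, 0.517, -0.516]
ft_force: [-0.1, -1.2, -0.2]
gripper_width: 0.5
scene (np.float64(242.78125), np.float64(239.1875)) 32 [ 32.2  -1.3 124. ]
top (np.float64(385.3170731707317), np.float64(230.9268292682927)) 41 [ 27.9   0.6 124. ]
[ 540.9 -136.1  125.9]
```

View pics/z27.png

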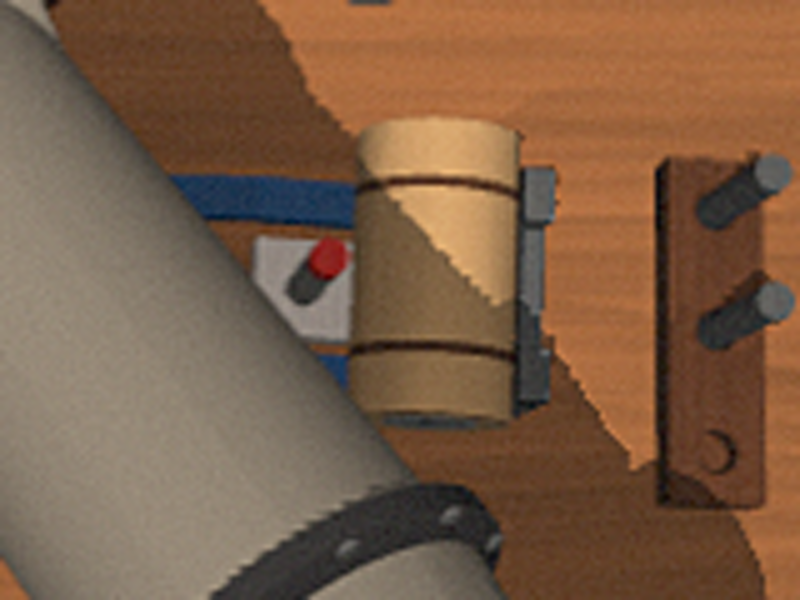

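View pics/scene27.png

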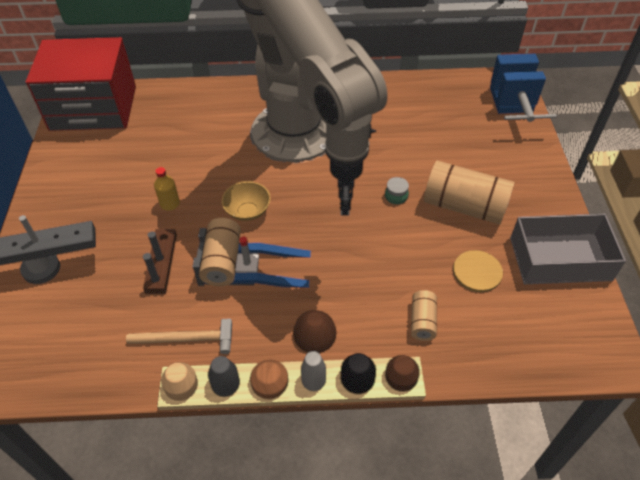

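```bash
python3 -c "
from rig import robot
print(robot.close_job())"
```

```text
the job is handed in; nothing more can be done
None
```

The job is done and handed in at about 35 s. The middle-sized former rests against both stops, and the red-topped pin stands upright and fully home in the hole in front of it.

- **Former:** I first straddled it with the open jaws, squared it and steered it to the ramp. Pushed that way it jammed at the ramp foot, with a peak of about 90 N at the wrist (limit 120 N). I eased it back down, then pushed it up slowly from behind with both fingers at about 5 N. Past the crest it rolled the last 90 mm or so by itself, unguarded, at roughly 0.1–0.15 m/s.
- **Pin:** It went into the hole without a search. It bottomed at 20 N, with its foot at about 4 mm as planned.
- **Last checks:** The former's centre is at about cradle x = 95 mm and 3 mm off the rail centre, and it looks square. The pin's top triangulates at about z = 126 mm (expected 124) over the hole. The two cameras disagree by 2–4 mm on its position, much as they did all through. Nothing else looks moved in the last pictures.

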